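# Put away the couscous set

### The job

Put away the washed couscous set: lift every wooden pot grip out of the steel basket and hang it astride the bar of the rail, one leg on either side, hanging straight with its arch resting on the bar. Nest the three terracotta pots on the turntable, the medium one inside the large one and the small one inside the medium one, each sitting upright and fully down. Leave the jar, the dish and the spatula where they are.

Things in the scene. Friction and masses are not known exactly. Their poses are not given: they have to be found in the camera images.
- rail: countertop rail, fixed: a round steel bar 14 in diameter, 380 long between two posts, along the rail's own y; bar axis 150 mm above the counter. Origin: on the counter below the middle of the bar.
- grip1: one of up to three like U-shaped wooden pot grips (absent ones read None from the start): 76 wide (own x), 30 thick (own y), 108 high, 120 g; two legs 18 wide, 80 long, 40 gap between, its top corners filled at 45 degrees (12 mm); solid crown 28 high. Starts upright on its feet in the basket, crown 57 above the rim. Origin: underside centre between the feet; z up through the crown.
- grip1_arch (a point): grip1: middle of the underside of its crown, the spot that rests on the bar (80 mm above the feet, 28 below the top)
- grip2: same as grip1, another place in the basket
- grip2_arch (a point): grip2: middle of the underside of its crown, the spot that rests on the bar (80 mm above the feet, 28 below the top)
- grip3: same as grip1, another place in the basket
- grip3_arch (a point): grip3: middle of the underside of its crown, the spot that rests on the bar (80 mm above the feet, 28 below the top)
- basket: round stainless couscous basket, stands fixed; rim diameter 232, height 55, floor 4 thick, side lugs at own +x and -x. The grips stand in it side by side along its own y, about 66 mm between centres, their thickness along that y. Origin: centre of its underside.
- turntable: lazy-susan turntable standing on the counter, disc 240 in diameter, top 28 mm above the counter, turns freely about its axis with slight friction, does not shift. Origin: on the counter at its axis.
- pot_large: terracotta round pot, outer rim diameter 168, height 50, foot diameter 120, wall and floor 8 thick; the wall is plumb from 26 mm up to the rim, below that it slopes in to the foot. About 800 g. The widest of three; stands on the turntable. Origin: centre of its underside, z up.
- pot_medium: terracotta round pot, outer rim diameter 112, height 60, foot diameter 76, wall and floor 8 thick; the wall is plumb from 26 mm up to the rim, below that it slopes in to the foot. About 400 g. The middle size; stands on the counter. Nested, its rim stands 18 mm above the large one's and it has some 18 mm sideways play. Origin: centre of its underside, z up.
- pot_small: terracotta round pot, outer rim diameter 72, height 70, foot diameter 48, wall and floor 8 thick; the wall is plumb from 26 mm up to the rim, below that it slopes in to the foot. About 200 g. The narrowest; stands on the counter. Nested, its rim stands 18 mm above the medium pot's. Origin: centre of its underside, z up.
- jar: bystander: closed glass jar with metal clamp lid, 92 in diameter, 136 high, origin under its centre
- dish: bystander: shallow terracotta dish, 150 in diameter, 35 high, origin under its centre
- spatula: bystander: red spatula, 260 long, lying on the counter beyond the rail
There are look-alikes about, which are no part of the job. What is shaped like the grip2 but turquoise or yellow is not meant.

How it is judged:
By the outcome, as a careful person would: the job done as asked, in the order asked, and still so for the second after the job is handed in, with the robot touching nothing.
Of grip1, grip2, grip3 only 2 to 3 are there at a start; the rules pass over those that are not, and their reading is None.
At some moment in a run one of pot_medium, pot_small may be knocked a few centimetres aside while the robot is not near it.
It also fails if it takes over 210 s, if anything falls off the work surface, if the arm or the gripper's body presses on something with over 40 N, if the wrist force passes 120 N, or if a joint passes its speed limit or range.

### The arm

A 6-joint arm with a two-finger parallel gripper is mounted at the origin on the work surface. World frame = base frame: x ahead of the robot, y to its left, z up, the work surface at z = 0. Lengths are in mm, angles in rad, forces in N, time in s.
With the tool pointing down it reaches from about 225 to 725 mm from the base axis. Payload 3.1 kg.
Tool frame: the origin (TCP) lies on the centre line of the jaws, within the pads' length; the fingertips stand ctrl.tip_reach ahead of it and the grasp point (between the pads) is the TCP (ctrl.tip_reach is the distance from the TCP to the fingertips, in mm); z points along the fingers, y is the line along which they close (so a half turn about z gives the same grasp; the last joint's range is limited). The gripper opens to 85 mm and grips with 20 to 120 N. Pads are 22 mm wide; open, the fingers measure 114 mm over their backs; the gripper's body (76 mm by 85 mm) begins 54 mm behind the grasp point. The pads swing forward as they close: fully open they stand 13 mm farther back than shut.
Start: joints at [1.041, 0.048, 0.099, 1.622, 0, 1.443], TCP at [205.321, 483.178, 250.312] pointing down, gripper open.
Joint ranges: [-2.91, 2.91], [-0.99, 1.94], [-1.21, 1.42], [-2.12, 2.29], [-1.49, 1.47], [-3.14, 3.14]. Speed limits (rad/s): [2.79, 2.79, 3.14, 3.14, 3.14, 3.14].

### API

Orientations are given as a rotation vector (axis times angle).
In Python, from bench import ctrl gives the robot as it stands. The module is installed in compiled form; this text tells all that it offers.
- The arm moves only by the tool send_rows, never from a script. Its argument "steps" is a list of rows, each an object with "gripper": the closure, from 0 (fully open) to 1 (shut); "xyz": the shift along the tool's x, y, z in m, a list of three; "rot": the turn, a rotation vector about the tool's x, y, z in rad, a list of three. A call has 1 to 10 rows; each row is the pose to reach, as a shift and turn from the pose commanded when the call began, along the tool's axes at that moment; what a row does not reach only later rows make up. A row lasts 1/12 s, in which the tool goes at most 41.7 mm and 7.16 degrees, less where a joint would pass 70% of its speed; a pose out of reach is approached as far as the arm can. A call with a gripper value outside its range is refused whole. The fingers move at their own pace and stop on an object; "newtons" is the grip in N (left out, the last holds). Time passes only in rows, so rows that repeat a pose let the fingers close. It gives the time, the measured TCP pose, the force, the opening and the grip force at its end, in the units of the state.
- ctrl.observe(): the state, without advancing time (a new reading comes with each control period).
- ctrl.camera(name): name is "scene" or "top" or "wrist"; returns a dict with "image" (420x560x3 uint8, red, green, blue), "camera_matrix" (3x3 intrinsics, pixels), "R" (3x3) and "t" (3): a world point X has camera coordinates R X + t; the wrist camera has in their place "tool_from_camera" (4x4, takes a point from camera to tool coordinates, whose origin is the TCP and whose axes are the flange's). Camera axes: x right, y down, z forward; pixel columns grow to the right and rows downward; lengths in mm; the calibration is good to about 2 mm. A picture is of the moment at which its call begins: read the wrist's pose just before it. There is no depth.
- ctrl.close_job(): hands the job in; it is judged then, once.
The state is a dict: "time_s": time; "q": joint angles; "qvel": joint speeds; "joint_efforts": joint torques, N m; "eef_pos": TCP position; "orientation": TCP orientation; "wrist_force": force on the tool from outside, world axes, zero at the start; "torque": the same for the moment, N m; "finger_gap": finger opening in mm; "grip_force": force on a finger pad.
Only numpy, scipy, OpenCV 4.12 (cv2) and the standard library are available. Lean on these libraries where they do the work, as an engineer would, in place of code of your own. Each camera call takes 0.05 s, during which the arm holds its last target. There are 200 camera calls.

## Working session

There is one attempt and no reset: what is moved stays moved. The work goes in short steps, Python scripts to look and compute and a tool call to move; the robot and the scene stay as the last step left them, time stands still between calls to the robot, and variables do not carry over. Pictures are saved under pics/ and viewed, at most 14 in all, crops included, and the job is handed in when it is done.

Besides the shell and the picture viewer there is one more tool, called as a command line: name --argument value ..., lists and objects as JSON in quotes. send_rows: Moves the arm, as the interface text tells. Its arguments: {"type":"object","properties":{"steps":{"type":"array"},"newtons":{"type":"number"}},"required":["steps"]}

```bash
mkdir -p pics
python3 - <<'E'
from bench import ctrl
import cv2,numpy as np,pickle
print(ctrl.observe(), ctrl.tip_reach)
for n in("scene","top"):
    c=ctrl.camera(n); pickle.dump(c,open(f"{n}.pkl","wb"))
    cv2.imwrite(f"pics/{n}0.png",c["image"][:,:,::-1]); print(n,c["camera_matrix"],c["R"],c["t"])
c=ctrl.camera("wrist");print(c["tool_from_camera"],c["camera_matrix"])
E
```

```text
{'time_s': 0.0, 'q': array([1.04119154e+00, 4.87867601e-02, 9.75659458e-02, 1.62203562e+00,
       5.99941751e-06, 1.44299314e+00]), 'qvel': array([-3.26206943e-04, -7.66655636e-04, -6.97012612e-05, -2.04146020e-03,
        4.44248319e-04,  6.76412478e-04]), 'joint_efforts': array([-9.14347929e-04, -3.38781309e+01,  3.20015824e+01,  2.02962424e-02,
       -1.18210755e-04, -4.93665013e-06]), 'eef_pos': array([205.02641938, 482.66960333, 249.08243171]), 'orientation': array([-0.62675137, -3.07762065,  0.00365347]), 'wrist_force': array([-0.70399364,  0.46121878, -0.63300028]), 'torque': array([-0.02360067,  0.0310799 , -0.03011637]), 'grip_force': 0.0, 'finger_gap': 85.33396009414433} 19.0
scene [[498.18059985   0.         278.40209935]
 [  0.         498.18059985 210.84224997]
 [  0.           0.           1.        ]] [[-0.77408726  0.63302457  0.00829507]
 [ 0.53848419  0.66525656 -0.51717356]
 [-0.33290192 -0.3958707  -0.85584035]] [ 420.72684518 -219.52784409 1768.19176668]
top [[506.9351953    0.         284.17707606]
 [  0.         506.9351953  212.05286562]
 [  0.           0.           1.        ]] [[ 0.02475667 -0.9996697  -0.00689911]
 [-0.99724889 -0.02421321 -0.07005983]
 [ 0.06986964  0.00861458 -0.99751893]] [ -40.25432422  512.41816775 1471.92677272]
[[ 1.04944211e-03 -9.63199852e-01 -2.68784197e-01  6.95188662e+01]
 [ 9.99999383e-01  9.12765708e-04  6.33466052e-04  1.21660825e-02]
 [-3.64817410e-04 -2.68784696e-01  9.63200215e-01 -1.23443854e+02]
 [ 0.00000000e+00  0.00000000e+00  0.00000000e+00  1.00000000e+00]] [[368.82062995   0.         281.48727458]
 [  0.         368.82062995 208.39545676]
 [  0.           0.           1.        ]]
```

View pics/top0.png

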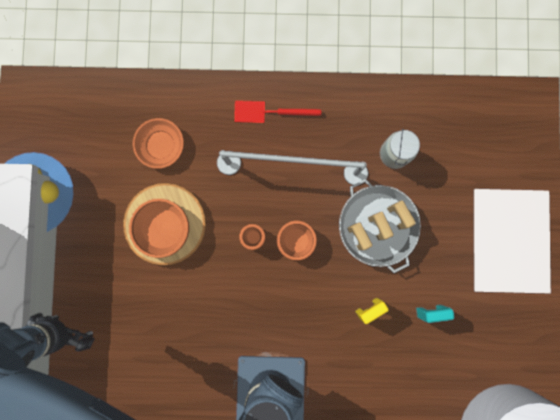

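View pics/scene0.png

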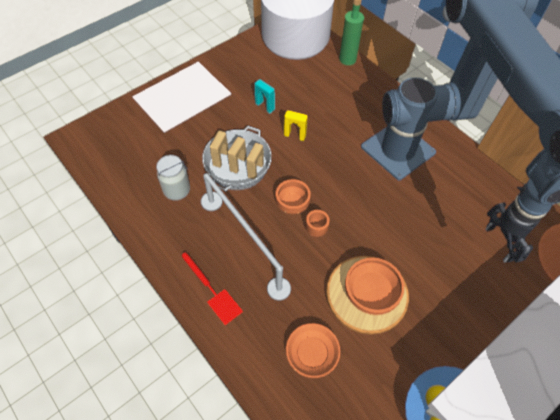

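Top view: three wooden grips in the basket at (361,236), (383,225) and (405,214). The yellow (372,312) and turquoise (436,314) look-alikes stand outside it. The large pot (160,228) is on the turntable; the terracotta bowl at (158,143) is off it, so that is the dish. The small pot is at (252,237) and the medium at (296,240). I'll confirm this in enlarged crops.

Run:
```python
import cv2
a=cv2.imread("pics/top0.png"); 
b=cv2.resize(a[140:280,205:430],None,fx=3.5,fy=3.5,interpolation=cv2.INTER_CUBIC);cv2.imwrite("pics/c1.png",b)
s=cv2.imread("pics/scene0.png")
b=cv2.resize(s[115:245,150:340],None,fx=4,fy=4,interpolation=cv2.INTER_CUBIC);cv2.imwrite("pics/c2.png",b)
```

```text
(no output)
```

View pics/c1.png

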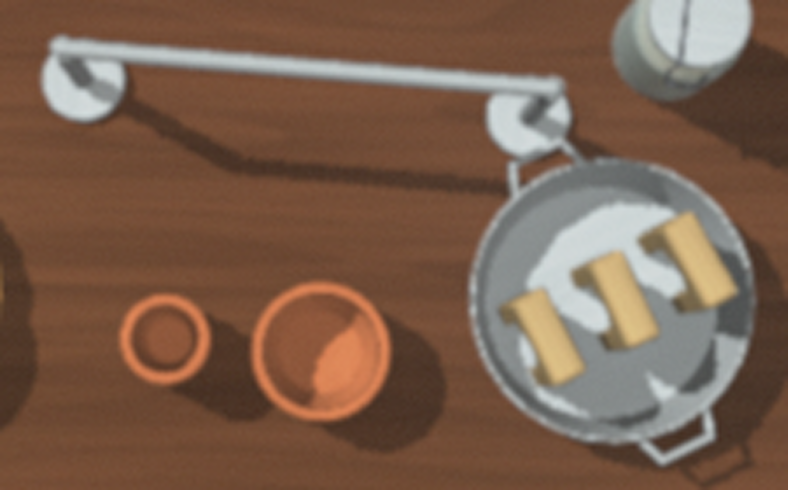

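View pics/c2.png

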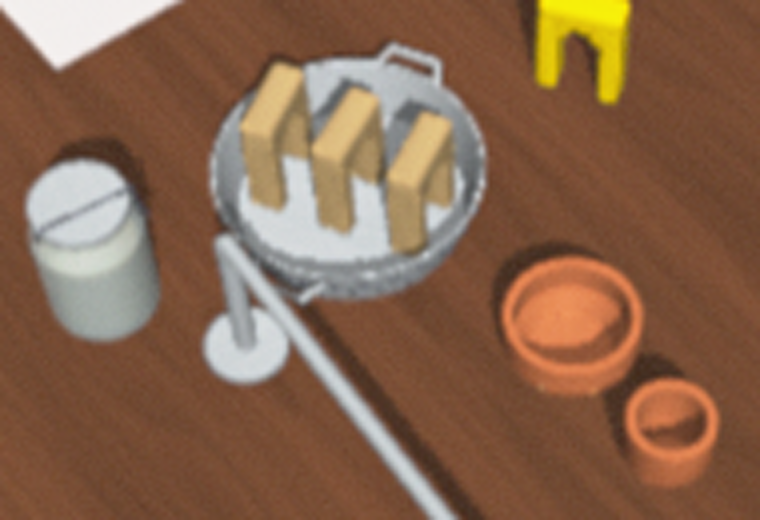

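```bash
cat > h.py <<'E'
import numpy as np,pickle,cv2
from scipy.spatial.transform import Rotation as Ro
def ray(c,px,z,obs=None):
    K=c["camera_matrix"]; d=np.linalg.inv(K)@[px[0],px[1],1.]
    if "R" in c: R=c["R"].T; o=-R@c["t"]
    else:
        T=np.eye(4);T[:3,:3]=Ro.from_rotvec(obs["orientation"]).as_matrix();T[:3,3]=obs["eef_pos"]
        T=T@c["tool_from_camera"];R=T[:3,:3];o=T[:3,3]
    d=R@d; return o+d*(z-o[2])/d[2]
E
python3 - <<'E'
from h import *
t=pickle.load(open("top.pkl","rb"));s=pickle.load(open("scene.pkl","rb"))
np.set_printoptions(precision=1,suppress=True)
T=lambda u,v,z:ray(t,(205+(u+.5)/3.5-.5,140+(v+.5)/3.5-.5),z)
S=lambda u,v,z:ray(s,(150+(u+.5)/4-.5,115+(v+.5)/4-.5),z)
for n,cs in dict(A=[(513,298),(548,290),(583,372),(548,384)],B=[(583,262),(622,250),(658,335),(620,348)],C=[(655,222),(690,212),(736,296),(700,308)]).items():
    P=np.array([T(*c,112) for c in cs]);m=P.mean(0);d=(P[2]+P[3]-P[0]-P[1]);print(n,m,np.degrees(np.arctan2(d[1],d[0])),np.hypot(*d[:2])/2)
print("bar",T(60,45,155),T(555,85,155), "scene bar",S(225,240,155))
print("med",T(321,351,60),S(572,312,60));print("small",T(165,338,70),S(671,420,70))
print("basket rim",T(612,300,55))
print("large",ray(t,(160,228),78),ray(s,(375,285),78)); print("table",ray(t,(164.5,224.5),28))
for c in [(272,83),(302,75),(300,140) ]:pass
print("Ctop",S(276,100,112),"Btop",S(347,126,112),"Atop",S(420,150,112))
E
```

```text
A [ 447.  -241.2  112. ] -156.487599370387 70.93703183225715
B [ 477.6 -297.7  112. ] -156.16481916604886 72.56778111275791
C [ 509.9 -355.7  112. ] -151.25571423816038 75.28840770174435
bar [660.2 143.  155. ] [ 638.2 -237.6  155. ] scene bar [ 639.7 -232.8  155. ]
med [431.7 -64.6  60. ] [434.1 -62.5  60. ]
small [438.9  61.7  70. ] [443.3  66.2  70. ]
basket rim [ 479.2 -301.1   55. ]
large [455.5 320.6  78. ] [462.2 333.2  78. ]
table [467.7 320.5  28. ]
Ctop [ 512.5 -350.3  112. ] Btop [ 483.3 -291.9  112. ] Atop [ 452.1 -235.   112. ]
```

```bash
cat >> h.py <<'E'
def yawR(deg):  # tool down, tool y at world angle deg
    a=np.radians(deg); y=np.array([np.cos(a),np.sin(a),0]); z=np.array([0,0,-1.]); return np.column_stack([np.cross(y,z),y,z])
def plan(cur,wps):
    """cur=(xyz,yaw) commanded; print each leg as shift (m, tool axes) and tool-z turn"""
    (p,yw)=cur
    for q,w in wps:
        d=yawR(yw).T@(np.array(q,float)-p)/1000; r=-np.radians((w-yw+180)%360-180)
        print("to",q,w,"xyz",d.round(4),"rotz",round(r,4),"rows",round(np.linalg.norm(d)/.0417,1),round(abs(r)/.125,1))
        p,yw=np.array(q,float),w
def state():
    from bench import ctrl
    o=ctrl.observe();M=Ro.from_rotvec(o["orientation"]).as_matrix()
    print("t",round(o["time_s"],2),"pos",o["eef_pos"].round(1),"yaw",round(np.degrees(np.arctan2(M[1,1],M[0,1])),2),"z",M[:,2].round(3),"F",o["wrist_force"].round(1),"gap",round(o["finger_gap"],1),"grip",round(o["grip_force"],1),"q6",round(o["q"][5],2))
    return o
E
python3 - <<'E'
from h import *
state()
plan((np.array([205.321,483.178,250.312]),66.97),[((342,93,300),92),((480,-296,300),118)])
M=yawR(66.97);print(Ro.from_matrix(M).as_rotvec())
E
```

```text
t 0.15 pos [205.1 482.8 249.4] yaw 66.98 z [-0.001 -0.002 -1.   ] F [-0.4 -0.6 -0.6] gap 85.7 grip 0.0 q6 1.44
to (342, 93, 300) 92 xyz [-0.2784 -0.3056 -0.0497] rotz -0.4369 rows 10.0 3.5
to (480, -296, 300) 118 xyz [-0.1243 -0.3936  0.    ] rotz -0.4538 rows 9.9 3.6
[0.62713877 3.07836017 0.        ]
```

send_rows --steps '[{"gripper":0.4,"xyz":[-0.278,-0.306,-0.05],"rot":[0,0,-0.437]},{"gripper":0.4,"xyz":[-0.278,-0.306,-0.05],"rot":[0,0,-0.437]},{"gripper":0.4,"xyz":[-0.278,-0.306,-0.05],"rot":[0,0,-0.437]},{"gripper":0.4,"xyz":[-0.278,-0.306,-0.05],"rot":[0,0,-0.437]},{"gripper":0.4,"xyz":[-0.278,-0.306,-0.05],"rot":[0,0,-0.437]},{"gripper":0.4,"xyz":[-0.278,-0.306,-0.05],"rot":[0,0,-0.437]},{"gripper":0.4,"xyz":[-0.278,-0.306,-0.05],"rot":[0,0,-0.437]},{"gripper":0.4,"xyz":[-0.278,-0.306,-0.05],"rot":[0,0,-0.437]},{"gripper":0.4,"xyz":[-0.278,-0.306,-0.05],"rot":[0,0,-0.437]},{"gripper":0.4,"xyz":[-0.278,-0.306,-0.05],"rot":[0,0,-0.437]}]'

```text
time_s: 0.98
eef_pos: [338.9, 98.2, 299.5]
orientation: [-0.056, 3.14, 0.0]
wrist_force: [1.5, 0.4, -0.7]
finger_gap: 51.2
grip_force: 0.0
```

```bash
python3 -c "
from h import *
state()"
```

```text
t 0.98 pos [338.9  98.2 299.5] yaw 92.04 z [ 0.001  0.    -1.   ] F [ 1.5  0.4 -0.7] gap 51.2 grip 0.0 q6 0.06
```

send_rows --steps '[{"gripper":0.4,"xyz":[-0.124,-0.394,0],"rot":[0,0,-0.454]},{"gripper":0.4,"xyz":[-0.124,-0.394,0],"rot":[0,0,-0.454]},{"gripper":0.4,"xyz":[-0.124,-0.394,0],"rot":[0,0,-0.454]},{"gripper":0.4,"xyz":[-0.124,-0.394,0],"rot":[0,0,-0.454]},{"gripper":0.4,"xyz":[-0.124,-0.394,0],"rot":[0,0,-0.454]},{"gripper":0.4,"xyz":[-0.124,-0.394,0],"rot":[0,0,-0.454]},{"gripper":0.4,"xyz":[-0.124,-0.394,0],"rot":[0,0,-0.454]},{"gripper":0.4,"xyz":[-0.124,-0.394,0],"rot":[0,0,-0.454]},{"gripper":0.4,"xyz":[-0.124,-0.394,0],"rot":[0,0,-0.454]},{"gripper":0.4,"xyz":[-0.124,-0.394,0],"rot":[0,0,-0.454]}]'

```text
time_s: 1.82
eef_pos: [466.8, -262.5, 298.9]
orientation: [0.76, -3.048, -0.001]
wrist_force: [0.7, 0.9, 0.1]
finger_gap: 51.0
grip_force: 0.0
```

Run:
```python
from h import *
from bench import ctrl
for i in range(4): ctrl.camera("top")
o=state(); c=ctrl.camera("wrist"); c.update(obs=o);pickle.dump(c,open("w1.pkl","wb"))
cv2.imwrite("pics/w1.png",cv2.resize(c["image"][:,:,::-1],(784,588),interpolation=cv2.INTER_CUBIC))
```

```text
t 2.02 pos [ 466.3 -261.2  297.6] yaw 117.91 z [-0.003  0.003 -1.   ] F [-0.1  0.9  0.2] gap 51.5 grip 0.0 q6 -1.12
```

View pics/w1.png

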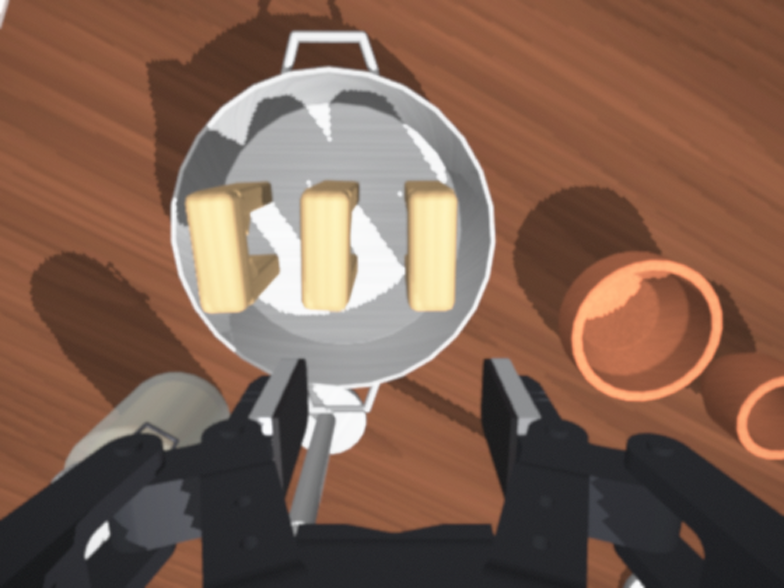

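Wrist view at 1.4x: grip tops are at (432,246) for A, (326,248) for B, and (219,251) for C, which is turned about 6°. The medium pot's rim centre is at (648,330).

Run:
```python
from h import *
np.set_printoptions(precision=1,suppress=True)
c=pickle.load(open("w1.pkl","rb"))
W=lambda u,v,z:ray(c,((u+.5)/1.4-.5,(v+.5)/1.4-.5),z,c["obs"])
G=dict(A=[(410,184),(456,184),(454,308),(408,308)],B=[(303,186),(351,186),(349,309),(303,309)],C=[(188,196),(236,190),(250,306),(203,311)])
for n,cs in G.items():
    P=np.array([W(*q,112) for q in cs]);d=P[2]+P[3]-P[0]-P[1];print(n,P.mean(0),np.degrees(np.arctan2(d[1],d[0])),np.hypot(*d[:2])/2)
print("med",W(647.5,330.5,60),"basket",W(333,228,55),"barend",W(325,417,155))
plan((np.array([466.3,-261.2,297.6]),118),[((449,-239,200),118)])
```

```text
A [ 445.3 -244.2  112. ] 28.178947405860814 76.25456790525955
B [ 476.1 -300.4  112. ] 25.499759513591524 75.7581833768082
C [ 508.2 -357.   112. ] 29.85192013663281 71.28620603288793
med [431.4 -64.3  60. ] basket [ 473.1 -304.4   55. ] barend [ 554.3 -257.4  155. ]
to (449, -239, 200) 118 xyz [0.  0.  0.1] rotz -0.0 rows 2.4 0.0
```

```bash
python3 -c "
from h import *
plan((np.array([466.3,-261.2,297.6]),118),[((447,-242,150),118),((447,-242,105),118)])"
```

```text
to (447, -242, 150) 118 xyz [0.008  0.026  0.1476] rotz -0.0 rows 3.6 0.0
to (447, -242, 105) 118 xyz [0.    0.    0.045] rotz -0.0 rows 1.1 0.0
```

send_rows --steps '[{"gripper":0.4,"xyz":[0.008,0.026,0.07],"rot":[0,0,0]},{"gripper":0.4,"xyz":[0.008,0.026,0.07],"rot":[0,0,0]},{"gripper":0.4,"xyz":[0.008,0.026,0.148],"rot":[0,0,0]},{"gripper":0.4,"xyz":[0.008,0.026,0.148],"rot":[0,0,0]},{"gripper":0.4,"xyz":[0.008,0.026,0.148],"rot":[0,0,0]},{"gripper":0.4,"xyz":[0.008,0.026,0.148],"rot":[0,0,0]},{"gripper":0.4,"xyz":[0.008,0.026,0.17],"rot":[0,0,0]},{"gripper":0.4,"xyz":[0.008,0.026,0.19],"rot":[0,0,0]},{"gripper":0.4,"xyz":[0.008,0.026,0.192],"rot":[0,0,0]},{"gripper":0.4,"xyz":[0.008,0.026,0.192],"rot":[0,0,0]}]'

```text
time_s: 2.9
eef_pos: [449.0, -241.9, 110.5]
orientation: [-0.761, 3.045, -0.005]
wrist_force: [-0.7, -0.4, -0.1]
finger_gap: 51.0
grip_force: 0.0
```

Run:
```python
from h import *
from bench import ctrl
o=state(); c=ctrl.camera("wrist")
cv2.imwrite("pics/w2.png",c["image"][:,:,::-1])
```

```text
t 2.9 pos [ 449.  -241.9  110.5] yaw 118.07 z [ 0.003 -0.002 -1.   ] F [-0.7 -0.4 -0.1] gap 51.0 grip 0.0 q6 -1.12
```

View pics/w2.png

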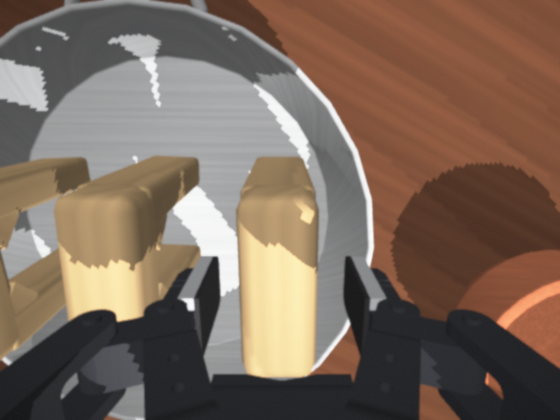

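Fingers straddle grip A, whose top spans rows 200–375 around columns 240–318 and is centred on the TCP. Closing.

send_rows --steps '[{"gripper":0.4,"xyz":[0,0,0],"rot":[0,0,0]},{"gripper":0.4,"xyz":[0,0,0],"rot":[0,0,0]},{"gripper":0.9,"xyz":[0,0,0],"rot":[0,0,0]},{"gripper":0.9,"xyz":[0,0,0],"rot":[0,0,0]},{"gripper":0.9,"xyz":[0,0,0],"rot":[0,0,0]},{"gripper":0.9,"xyz":[0,0,0],"rot":[0,0,0]},{"gripper":0.9,"xyz":[0,0,0],"rot":[0,0,0]},{"gripper":0.9,"xyz":[0,0,0],"rot":[0,0,0]}]' --newtons 40

```text
time_s: 3.62
eef_pos: [448.3, -242.1, 108.8]
orientation: [-0.76, 3.046, -0.004]
wrist_force: [0.4, -1.6, 5.1]
finger_gap: 29.6
grip_force: 40.4
```

Run:
```python
from h import *
o=state()
plan((o["eef_pos"],118),[((447,-242,290),118),((645,-120,290),86.7)])
plan((np.array([447,-242,290]),118),[((647,-40,290),86.7)])
```

```text
t 3.62 pos [ 448.3 -242.1  108.8] yaw 118.02 z [ 0.002 -0.002 -1.   ] F [ 0.4 -1.6  5.1] gap 29.6 grip 40.4 q6 -1.12
to (447, -242, 290) 118 xyz [ 0.0011  0.0007 -0.1812] rotz -0.0 rows 4.3 0.0
to (645, -120, 290) 86.7 xyz [-0.2321  0.0148  0.    ] rotz 0.5463 rows 5.6 4.4
to (647, -40, 290) 86.7 xyz [-0.2714  0.0845  0.    ] rotz 0.5463 rows 6.8 4.4
```

send_rows --steps '[{"gripper":0.9,"xyz":[0,0,-0.02],"rot":[0,0,0]},{"gripper":0.9,"xyz":[0,0,-0.05],"rot":[0,0,0]},{"gripper":0.9,"xyz":[0,0,-0.085],"rot":[0,0,0]},{"gripper":0.9,"xyz":[0,0,-0.12],"rot":[0,0,0]},{"gripper":0.9,"xyz":[0,0,-0.155],"rot":[0,0,0]},{"gripper":0.9,"xyz":[0,0,-0.19],"rot":[0,0,0]},{"gripper":0.9,"xyz":[0,0,-0.19],"rot":[0,0,0]},{"gripper":0.9,"xyz":[0,0,-0.19],"rot":[0,0,0]},{"gripper":0.9,"xyz":[0,0,-0.19],"rot":[0,0,0]}]'

```text
time_s: 4.37
eef_pos: [447.2, -241.0, 296.2]
orientation: [0.76, -3.047, -0.002]
wrist_force: [-0.0, 0.4, -1.8]
finger_gap: 29.5
grip_force: 39.8
```

Run:
```python
from h import *
o=state()
plan((o["eef_pos"],118),[((644,-137,295),86.7)])
```

```text
t 4.37 pos [ 447.2 -241.   296.2] yaw 118.03 z [-0.002  0.001 -1.   ] F [-0.   0.4 -1.8] gap 29.5 grip 39.8 q6 -1.12
to (644, -137, 295) 86.7 xyz [-0.2226 -0.0005  0.0012] rotz 0.5463 rows 5.3 4.4
```

Grip A is held and lifted. Now moving to the rail, slowly to limit swing.

send_rows --steps '[{"gripper":0.9,"xyz":[-0.03,0,0],"rot":[0,0,0.08]},{"gripper":0.9,"xyz":[-0.06,0,0],"rot":[0,0,0.16]},{"gripper":0.9,"xyz":[-0.09,0,0],"rot":[0,0,0.24]},{"gripper":0.9,"xyz":[-0.12,0,0],"rot":[0,0,0.32]},{"gripper":0.9,"xyz":[-0.15,0,0],"rot":[0,0,0.4]},{"gripper":0.9,"xyz":[-0.18,0,0],"rot":[0,0,0.48]},{"gripper":0.9,"xyz":[-0.205,0,0],"rot":[0,0,0.546]},{"gripper":0.9,"xyz":[-0.223,0,0.0],"rot":[0,0,0.546]},{"gripper":0.9,"xyz":[-0.223,0,0.0],"rot":[0,0,0.546]},{"gripper":0.9,"xyz":[-0.223,0,0.0],"rot":[0,0,0.546]}]'

```text
time_s: 5.2
eef_pos: [643.8, -135.6, 293.3]
orientation: [-0.086, -3.134, -0.002]
wrist_force: [0.0, 0.6, -1.5]
finger_gap: 29.0
grip_force: 39.7
```

Run:
```python
from h import *
from bench import ctrl
o=state(); c=ctrl.camera("wrist"); c.update(obs=o);pickle.dump(c,open("w3.pkl","wb"))
cv2.imwrite("pics/w3.png",c["image"][:,:,::-1])
t=ctrl.camera("top");pickle.dump(t,open("top1.pkl","wb"))
```

```text
t 5.2 pos [ 643.8 -135.6  293.3] yaw 86.84 z [-0.007  0.002 -1.   ] F [ 0.   0.6 -1.5] gap 29.0 grip 39.7 q6 -0.25
```

View pics/w3.png

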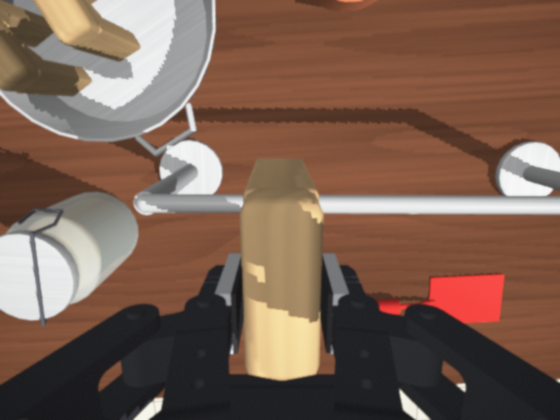

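The bar runs from (145,202) to (540,206) and the grip is held straight at the centre.

Run:
```python
from h import *
np.set_printoptions(precision=1,suppress=True)
c=pickle.load(open("w3.pkl","rb"));o=c["obs"]
a,b=ray(c,(150,203),154,o),ray(c,(540,205.5),154,o);print(a,b,np.degrees(np.arctan2(*(b-a)[:2])))
x=a[0]+(b-a)[0]*(-136-a[1])/(b-a)[1];print("bar x at -136:",x, "t cam at -136",660.2-22*(143+136)/380.6)
```

```text
[ 637.5 -231.3  154. ] [655.1  56.  154. ] 3.50553156593676
bar x at -136: 643.3138767693623 t cam at -136 644.0728323699423
```

send_rows --steps '[{"gripper":0.9,"xyz":[0,0,0.03],"rot":[0,0,0]},{"gripper":0.9,"xyz":[0,0,0.055],"rot":[0,0,0]},{"gripper":0.9,"xyz":[0,0,0.08],"rot":[0,0,0]},{"gripper":0.9,"xyz":[0,0,0.095],"rot":[0,0,0]},{"gripper":0.9,"xyz":[0,0,0.104],"rot":[0,0,0]},{"gripper":0.9,"xyz":[0,0,0.106],"rot":[0,0,0]},{"gripper":0.9,"xyz":[0,0,0.106],"rot":[0,0,0]},{"gripper":0.9,"xyz":[0,0,0.106],"rot":[0,0,0]}]'

```text
time_s: 5.97
eef_pos: [644.6, -137.0, 193.1]
orientation: [0.09, 3.138, -0.001]
wrist_force: [-0.2, 0.5, -0.7]
finger_gap: 29.1
grip_force: 39.7
```

Run:
```python
from h import *
o=state()
```

```text
t 5.97 pos [ 644.6 -137.   193.1] yaw 86.71 z [ 0.002 -0.001 -1.   ] F [-0.2  0.5 -0.7] gap 29.1 grip 39.7 q6 -0.25
```

send_rows --steps '[{"gripper":0.9,"xyz":[0,0,0.004],"rot":[0,0,0]},{"gripper":0.9,"xyz":[0,0,0.006],"rot":[0,0,0]},{"gripper":0.9,"xyz":[0,0,0.008],"rot":[0,0,0]},{"gripper":0.9,"xyz":[0,0,0.008],"rot":[0,0,0]},{"gripper":0.9,"xyz":[0,0,0.008],"rot":[0,0,0]}]'

```text
time_s: 6.38
eef_pos: [644.3, -136.4, 183.3]
orientation: [-0.089, -3.14, -0.0]
wrist_force: [0.5, -0.0, -1.5]
finger_gap: 29.4
grip_force: 39.7
```

send_rows --steps '[{"gripper":0.9,"xyz":[0,0,0.001],"rot":[0,0,0]},{"gripper":0.9,"xyz":[0,0,0.002],"rot":[0,0,0]},{"gripper":0.9,"xyz":[0,0,0.002],"rot":[0,0,0]},{"gripper":0.9,"xyz":[0,0,0.002],"rot":[0,0,0]}]'

```text
time_s: 6.72
eef_pos: [644.4, -136.5, 181.7]
orientation: [0.089, 3.14, -0.0]
wrist_force: [0.0, 0.7, -0.2]
finger_gap: 28.8
grip_force: 39.8
```

send_rows --steps '[{"gripper":0.9,"xyz":[0,0,0.001],"rot":[0,0,0]},{"gripper":0.9,"xyz":[0,0,0.0015],"rot":[0,0,0]},{"gripper":0.9,"xyz":[0,0,0.0015],"rot":[0,0,0]},{"gripper":0.9,"xyz":[0,0,0.0015],"rot":[0,0,0]}]'

```text
time_s: 7.05
eef_pos: [644.5, -136.5, 181.6]
orientation: [0.089, 3.139, -0.001]
wrist_force: [-1.5, 0.2, 5.1]
finger_gap: 29.3
grip_force: 40.5
```

send_rows --steps '[{"gripper":0.55,"xyz":[0,0,-0.001],"rot":[0,0,0]},{"gripper":0.5,"xyz":[0,0,-0.001],"rot":[0,0,0]},{"gripper":0.4,"xyz":[0,0,-0.001],"rot":[0,0,0]},{"gripper":0.4,"xyz":[0,0,-0.001],"rot":[0,0,0]},{"gripper":0.4,"xyz":[0,0,-0.03],"rot":[0,0,0]},{"gripper":0.4,"xyz":[0,0,-0.06],"rot":[0,0,0]},{"gripper":0.4,"xyz":[0,0,-0.1],"rot":[0,0,0]},{"gripper":0.4,"xyz":[0,0,-0.12],"rot":[0,0,0]},{"gripper":0.4,"xyz":[0,0,-0.12],"rot":[0,0,0]}]'

```text
time_s: 7.8
eef_pos: [646.0, -137.0, 307.0]
orientation: [0.089, 3.13, -0.005]
wrist_force: [-0.5, -0.4, 0.3]
finger_gap: 51.3
grip_force: 0.0
```

Run:
```python
from h import *
from bench import ctrl
o=state(); c=ctrl.camera("wrist"); 
cv2.imwrite("pics/w4.png",c["image"][:,:,::-1])
plan((o["eef_pos"],86.7),[((479,-298,298),116),((479,-298,108),116)])
```

```text
t 7.8 pos [ 646. -137.  307.] yaw 86.74 z [ 0.011 -0.003 -1.   ] F [-0.5 -0.4  0.3] gap 51.3 grip 0.0 q6 -0.25
to (479, -298, 298) 116 xyz [ 0.1574 -0.1703  0.009 ] rotz -0.5114 rows 5.6 4.1
to (479, -298, 108) 116 xyz [0.   0.   0.19] rotz -0.0 rows 4.6 0.0
```

View pics/w4.png

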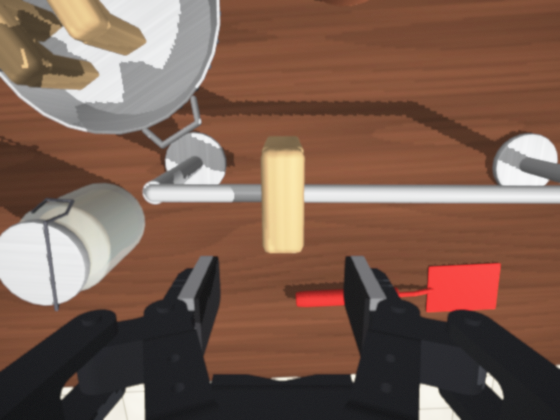

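Grip A hangs across the bar at (283,195). On to grip B.

send_rows --steps '[{"gripper":0.4,"xyz":[0.157,-0.17,0.009],"rot":[0,0,-0.511]},{"gripper":0.4,"xyz":[0.157,-0.17,0.009],"rot":[0,0,-0.511]},{"gripper":0.4,"xyz":[0.157,-0.17,0.009],"rot":[0,0,-0.511]},{"gripper":0.4,"xyz":[0.157,-0.17,0.009],"rot":[0,0,-0.511]},{"gripper":0.4,"xyz":[0.157,-0.17,0.009],"rot":[0,0,-0.511]},{"gripper":0.4,"xyz":[0.157,-0.17,0.009],"rot":[0,0,-0.511]},{"gripper":0.4,"xyz":[0.157,-0.17,0.009],"rot":[0,0,-0.511]},{"gripper":0.4,"xyz":[0.157,-0.17,0.009],"rot":[0,0,-0.511]},{"gripper":0.4,"xyz":[0.157,-0.17,0.009],"rot":[0,0,-0.511]},{"gripper":0.4,"xyz":[0.157,-0.17,0.009],"rot":[0,0,-0.511]}]'

```text
time_s: 8.68
eef_pos: [478.5, -296.4, 290.0]
orientation: [0.709, -3.06, -0.002]
wrist_force: [-0.2, 0.0, -0.4]
finger_gap: 51.6
grip_force: 0.0
```

Run:
```python
from h import *
o=state()
plan((o["eef_pos"],116),[((478.5,-299,150),116),((478.5,-299,107),116)])
```

```text
t 8.68 pos [ 478.5 -296.4  290. ] yaw 116.1 z [-0.001  0.001 -1.   ] F [-0.2  0.  -0.4] gap 51.6 grip 0.0 q6 -1.13
to (478.5, -299, 150) 116 xyz [ 0.0011 -0.0024  0.14  ] rotz -0.0 rows 3.4 0.0
to (478.5, -299, 107) 116 xyz [0.    0.    0.043] rotz -0.0 rows 1.0 0.0
```

send_rows --steps '[{"gripper":0.4,"xyz":[0.001,-0.002,0.04],"rot":[0,0,0]},{"gripper":0.4,"xyz":[0.001,-0.002,0.08],"rot":[0,0,0]},{"gripper":0.4,"xyz":[0.001,-0.002,0.115],"rot":[0,0,0]},{"gripper":0.4,"xyz":[0.001,-0.002,0.14],"rot":[0,0,0]},{"gripper":0.4,"xyz":[0.001,-0.002,0.16],"rot":[0,0,0]},{"gripper":0.4,"xyz":[0.001,-0.002,0.175],"rot":[0,0,0]},{"gripper":0.4,"xyz":[0.001,-0.002,0.182],"rot":[0,0,0]},{"gripper":0.4,"xyz":[0.001,-0.002,0.182],"rot":[0,0,0]},{"gripper":0.4,"xyz":[0.001,-0.002,0.182],"rot":[0,0,0]}]'

```text
time_s: 9.43
eef_pos: [478.5, -298.9, 109.1]
orientation: [0.71, -3.06, -0.0]
wrist_force: [0.5, 0.2, 0.3]
finger_gap: 51.2
grip_force: 0.0
```

Run:
```python
from h import *
from bench import ctrl
o=state(); c=ctrl.camera("wrist")
cv2.imwrite("pics/w5.png",c["image"][:,:,::-1])
```

```text
t 9.43 pos [ 478.5 -298.9  109.1] yaw 116.11 z [-0.  0. -1.] F [0.5 0.2 0.3] gap 51.2 grip 0.0 q6 -1.13
```

View pics/w5.png

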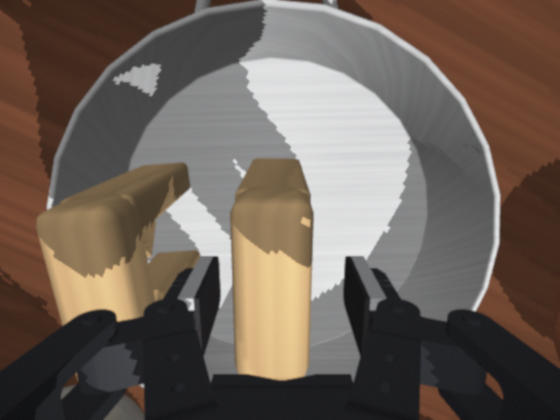

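Grip B is between the fingers (columns 232–312), about 3 mm towards tool −y. Shift, close and lift.

send_rows --steps '[{"gripper":0.4,"xyz":[0,-0.003,0.001],"rot":[0,0,0]},{"gripper":0.9,"xyz":[0,-0.003,0.001],"rot":[0,0,0]},{"gripper":0.9,"xyz":[0,-0.003,0.001],"rot":[0,0,0]},{"gripper":0.9,"xyz":[0,-0.003,0.001],"rot":[0,0,0]},{"gripper":0.9,"xyz":[0,-0.003,0.001],"rot":[0,0,0]},{"gripper":0.9,"xyz":[0,-0.003,0.001],"rot":[0,0,0]}]' --newtons 40

```text
time_s: 9.98
eef_pos: [480.0, -302.8, 109.4]
orientation: [-0.707, 3.059, -0.003]
wrist_force: [0.2, -0.4, 5.3]
finger_gap: 28.9
grip_force: 40.6
```

send_rows --steps '[{"gripper":0.9,"xyz":[0,0,-0.02],"rot":[0,0,0]},{"gripper":0.9,"xyz":[0,0,-0.05],"rot":[0,0,0]},{"gripper":0.9,"xyz":[0,0,-0.085],"rot":[0,0,0]},{"gripper":0.9,"xyz":[0,0,-0.12],"rot":[0,0,0]},{"gripper":0.9,"xyz":[0,0,-0.155],"rot":[0,0,0]},{"gripper":0.9,"xyz":[0,0,-0.19],"rot":[0,0,0]},{"gripper":0.9,"xyz":[0,0,-0.19],"rot":[0,0,0]},{"gripper":0.9,"xyz":[0,0,-0.19],"rot":[0,0,0]},{"gripper":0.9,"xyz":[0,0,-0.19],"rot":[0,0,0]}]'

```text
time_s: 10.73
eef_pos: [479.0, -302.2, 296.8]
orientation: [0.707, -3.06, -0.002]
wrist_force: [0.4, 0.8, -1.8]
finger_gap: 29.1
grip_force: 40.0
```

Run:
```python
from h import *
o=state()
plan((o["eef_pos"],116),[((648.8,-47,298),86.6)])
```

```text
t 10.73 pos [ 479.  -302.2  296.8] yaw 116.02 z [-0.001  0.001 -1.   ] F [ 0.4  0.8 -1.8] gap 29.1 grip 40.0 q6 -1.14
to (648.8, -47, 298) 86.6 xyz [-0.2645  0.1549 -0.0012] rotz 0.5131 rows 7.4 4.1
```

send_rows --steps '[{"gripper":0.9,"xyz":[-0.03,0.018,-0.012],"rot":[0,0,0.08]},{"gripper":0.9,"xyz":[-0.06,0.036,-0.012],"rot":[0,0,0.16]},{"gripper":0.9,"xyz":[-0.09,0.053,-0.012],"rot":[0,0,0.24]},{"gripper":0.9,"xyz":[-0.12,0.07,-0.012],"rot":[0,0,0.32]},{"gripper":0.9,"xyz":[-0.15,0.088,-0.012],"rot":[0,0,0.4]},{"gripper":0.9,"xyz":[-0.18,0.105,-0.012],"rot":[0,0,0.48]},{"gripper":0.9,"xyz":[-0.21,0.123,-0.012],"rot":[0,0,0.513]},{"gripper":0.9,"xyz":[-0.24,0.14,-0.012],"rot":[0,0,0.513]},{"gripper":0.9,"xyz":[-0.264,0.155,-0.008],"rot":[0,0,0.513]},{"gripper":0.9,"xyz":[-0.264,0.155,0],"rot":[0,0,0.513]}]'

```text
time_s: 11.57
eef_pos: [650.0, -41.5, 293.9]
orientation: [-0.083, -3.137, -0.006]
wrist_force: [-0.3, 0.1, -1.5]
finger_gap: 29.4
grip_force: 39.9
```

send_rows --steps '[{"gripper":0.9,"xyz":[0,0,0.0],"rot":[0,0,0]},{"gripper":0.9,"xyz":[0,0,0.0],"rot":[0,0,0]},{"gripper":0.9,"xyz":[0,0,0.0],"rot":[0,0,0]}]'

```text
time_s: 11.82
eef_pos: [647.6, -47.7, 296.4]
orientation: [-0.094, -3.137, -0.0]
wrist_force: [0.5, 0.1, -0.7]
finger_gap: 29.3
grip_force: 39.9
```

Run:
```python
from h import *
o=state()
plan((o["eef_pos"],86.6),[((648.8,-47,298),86.6)])
```

```text
t 11.82 pos [647.6 -47.7 296.4] yaw 86.58 z [-0.003  0.    -1.   ] F [ 0.5  0.1 -0.7] gap 29.3 grip 39.9 q6 -0.12
to (648.8, -47, 298) 86.6 xyz [-0.0012  0.0008 -0.0016] rotz -0.0 rows 0.1 0.0
```

send_rows --steps '[{"gripper":0.9,"xyz":[-0.001,0,0.03],"rot":[0,0,0]},{"gripper":0.9,"xyz":[-0.001,0,0.06],"rot":[0,0,0]},{"gripper":0.9,"xyz":[-0.001,0,0.085],"rot":[0,0,0]},{"gripper":0.9,"xyz":[-0.001,0,0.1],"rot":[0,0,0]},{"gripper":0.9,"xyz":[-0.001,0,0.107],"rot":[0,0,0]},{"gripper":0.9,"xyz":[-0.001,0,0.11],"rot":[0,0,0]},{"gripper":0.9,"xyz":[-0.001,0,0.11],"rot":[0,0,0]},{"gripper":0.9,"xyz":[-0.001,0,0.11],"rot":[0,0,0]}]'

```text
time_s: 12.48
eef_pos: [650.0, -47.8, 189.8]
orientation: [0.093, 3.137, -0.001]
wrist_force: [-0.6, 0.4, -1.0]
finger_gap: 29.2
grip_force: 39.9
```

send_rows --steps '[{"gripper":0.9,"xyz":[0,0,0.002],"rot":[0,0,0]},{"gripper":0.9,"xyz":[0,0,0.003],"rot":[0,0,0]},{"gripper":0.9,"xyz":[0,0,0.003],"rot":[0,0,0]},{"gripper":0.9,"xyz":[0,0,0.003],"rot":[0,0,0]}]'

```text
time_s: 12.82
eef_pos: [649.7, -47.1, 185.4]
orientation: [0.092, 3.139, -0.0]
wrist_force: [-0.1, -0.9, -0.8]
finger_gap: 29.2
grip_force: 39.9
```

send_rows --steps '[{"gripper":0.9,"xyz":[0,0,0.002],"rot":[0,0,0]},{"gripper":0.9,"xyz":[0,0,0.003],"rot":[0,0,0]},{"gripper":0.9,"xyz":[0,0,0.003],"rot":[0,0,0]},{"gripper":0.9,"xyz":[0,0,0.003],"rot":[0,0,0]}]'

```text
time_s: 13.15
eef_pos: [649.6, -47.1, 182.4]
orientation: [0.092, 3.139, -0.0]
wrist_force: [-0.2, 1.0, 0.7]
finger_gap: 29.4
grip_force: 40.1
```

send_rows --steps '[{"gripper":0.9,"xyz":[0,0,0.001],"rot":[0,0,0]},{"gripper":0.9,"xyz":[0,0,0.0015],"rot":[0,0,0]},{"gripper":0.9,"xyz":[0,0,0.0015],"rot":[0,0,0]},{"gripper":0.9,"xyz":[0,0,0.0015],"rot":[0,0,0]}]'

```text
time_s: 13.48
eef_pos: [649.6, -47.1, 182.3]
orientation: [0.092, 3.138, -0.0]
wrist_force: [-1.3, 0.0, 6.3]
finger_gap: 29.1
grip_force: 40.8
```

send_rows --steps '[{"gripper":0.55,"xyz":[0,0,-0.001],"rot":[0,0,0]},{"gripper":0.5,"xyz":[0,0,-0.001],"rot":[0,0,0]},{"gripper":0.4,"xyz":[0,0,-0.001],"rot":[0,0,0]},{"gripper":0.4,"xyz":[0,0,-0.001],"rot":[0,0,0]},{"gripper":0.4,"xyz":[0,0,-0.03],"rot":[0,0,0]},{"gripper":0.4,"xyz":[0,0,-0.06],"rot":[0,0,0]},{"gripper":0.4,"xyz":[0,0,-0.1],"rot":[0,0,0]},{"gripper":0.4,"xyz":[0,0,-0.12],"rot":[0,0,0]},{"gripper":0.4,"xyz":[0,0,-0.12],"rot":[0,0,0]}]'

```text
time_s: 14.23
eef_pos: [651.2, -47.5, 307.4]
orientation: [0.092, 3.129, -0.003]
wrist_force: [-0.7, 0.2, 0.9]
finger_gap: 51.3
grip_force: 0.0
```

Run:
```python
from h import *
o=state()
plan((o["eef_pos"],86.7),[((509,-356.5,298),119)])
```

```text
t 14.23 pos [651.2 -47.5 307.4] yaw 86.63 z [ 0.011 -0.002 -1.   ] F [-0.7  0.2  0.9] gap 51.3 grip 0.0 q6 -0.12
to (509, -356.5, 298) 119 xyz [ 0.1242 -0.3166  0.0094] rotz -0.5637 rows 8.2 4.5
```

send_rows --steps '[{"gripper":0.4,"xyz":[0.124,-0.316,0.009],"rot":[0,0,-0.564]},{"gripper":0.4,"xyz":[0.124,-0.316,0.009],"rot":[0,0,-0.564]},{"gripper":0.4,"xyz":[0.124,-0.316,0.009],"rot":[0,0,-0.564]},{"gripper":0.4,"xyz":[0.124,-0.316,0.009],"rot":[0,0,-0.564]},{"gripper":0.4,"xyz":[0.124,-0.316,0.009],"rot":[0,0,-0.564]},{"gripper":0.4,"xyz":[0.124,-0.316,0.009],"rot":[0,0,-0.564]},{"gripper":0.4,"xyz":[0.124,-0.316,0.009],"rot":[0,0,-0.564]},{"gripper":0.4,"xyz":[0.124,-0.316,0.009],"rot":[0,0,-0.564]},{"gripper":0.4,"xyz":[0.124,-0.316,0.009],"rot":[0,0,-0.564]},{"gripper":0.4,"xyz":[0.124,-0.316,0.009],"rot":[0,0,-0.564]}]'

```text
time_s: 15.07
eef_pos: [504.8, -358.7, 289.7]
orientation: [0.776, -3.042, -0.002]
wrist_force: [0.7, 1.3, 1.0]
finger_gap: 51.2
grip_force: 0.0
```

Run:
```python
from h import *
from bench import ctrl
ctrl.camera("top");ctrl.camera("top")
o=state()
plan((o["eef_pos"],119),[((509,-357,200),119)])
```

```text
t 15.17 pos [ 506.8 -355.3  290.5] yaw 118.87 z [-0.001  0.002 -1.   ] F [ 0.1 -0.2 -0.6] gap 51.7 grip 0.0 q6 -1.22
to (509, -357, 200) 119 xyz [-0.0011 -0.0026  0.0905] rotz -0.0 rows 2.2 0.0
```

send_rows --steps '[{"gripper":0.4,"xyz":[-0.001,-0.003,0.04],"rot":[0,0,0]},{"gripper":0.4,"xyz":[-0.001,-0.003,0.08],"rot":[0,0,0]},{"gripper":0.4,"xyz":[-0.001,-0.003,0.115],"rot":[0,0,0]},{"gripper":0.4,"xyz":[-0.001,-0.003,0.14],"rot":[0,0,0]},{"gripper":0.4,"xyz":[-0.001,-0.003,0.15],"rot":[0,0,0]},{"gripper":0.4,"xyz":[-0.001,-0.003,0.15],"rot":[0,0,0]},{"gripper":0.4,"xyz":[-0.001,-0.003,0.15],"rot":[0,0,0]}]'

```text
time_s: 15.75
eef_pos: [510.2, -356.4, 142.0]
orientation: [-0.788, 3.041, -0.0]
wrist_force: [0.9, -0.0, 1.1]
finger_gap: 51.2
grip_force: 0.0
```

Run:
```python
from h import *
from bench import ctrl
np.set_printoptions(precision=1,suppress=True)
o=state(); c=ctrl.camera("wrist"); im=c["image"]
hsv=cv2.cvtColor(im,cv2.COLOR_RGB2HSV);m=cv2.inRange(hsv,(13,60,150),(28,200,255))
n,l,s,ce=cv2.connectedComponentsWithStats(m)
for i in range(1,n):
    if s[i,4]>800: 
        print(s[i],cv2.minAreaRect(np.argwhere(l==i)[:,::-1].astype(np.float32)))
for v in(230,260,290,320): 
    u=np.where(m[v,150:420])[0]+150; print(v,u.min() if len(u) else None,u.max() if len(u) else None,ray(c,(u.mean(),v),112,o) if len(u) else "")
cv2.imwrite("pics/w6.png",im[:,:,::-1])
```

```text
t 15.75 pos [ 510.2 -356.4  142. ] yaw 119.05 z [ 0.  0. -1.] F [ 0.9 -0.   1.1] gap 51.2 grip 0.0 q6 -1.22
[ 237  181   67  152 8805] ((271.920654296875, 256.3616638183594), (151.3245849609375, 62.95444869995117), 86.72950744628906)
230 239 301 [ 497.9 -367.6  112. ]
260 241 302 [ 510.  -360.2  112. ]
290 243 303 [ 522.8 -352.4  112. ]
320 245 302 [ 536.4 -344.7  112. ]
```

View pics/w6.png

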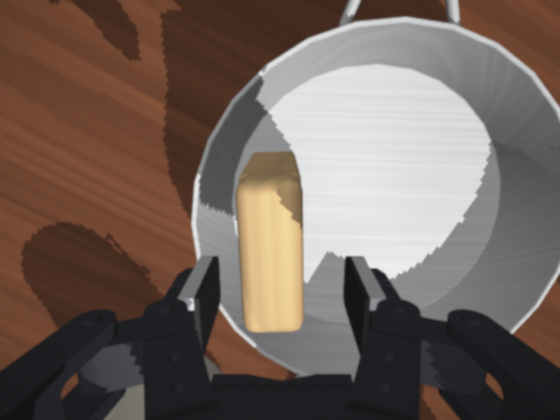

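Grip C alone remains (top at columns 240–302, rows 183–331). It needs about 4 mm shift towards tool −y.

send_rows --steps '[{"gripper":0.4,"xyz":[0.001,-0.004,0.0],"rot":[0,0,0.02]},{"gripper":0.4,"xyz":[0.001,-0.004,0.02],"rot":[0,0,0.02]},{"gripper":0.4,"xyz":[0.001,-0.004,0.032],"rot":[0,0,0.02]},{"gripper":0.4,"xyz":[0.001,-0.004,0.032],"rot":[0,0,0.02]},{"gripper":0.4,"xyz":[0.001,-0.004,0.032],"rot":[0,0,0.02]},{"gripper":0.9,"xyz":[0.001,-0.004,0.032],"rot":[0,0,0.02]},{"gripper":0.9,"xyz":[0.001,-0.004,0.032],"rot":[0,0,0.02]},{"gripper":0.9,"xyz":[0.001,-0.004,0.032],"rot":[0,0,0.02]},{"gripper":0.9,"xyz":[0.001,-0.004,0.032],"rot":[0,0,0.02]},{"gripper":0.9,"xyz":[0.001,-0.004,0.032],"rot":[0,0,0.02]}]' --newtons 40

```text
time_s: 16.63
eef_pos: [511.1, -362.0, 110.8]
orientation: [-0.754, 3.048, -0.003]
wrist_force: [-0.0, 1.0, 3.3]
finger_gap: 29.4
grip_force: 39.3
```

send_rows --steps '[{"gripper":0.9,"xyz":[0,0,-0.02],"rot":[0,0,0]},{"gripper":0.9,"xyz":[0,0,-0.05],"rot":[0,0,0]},{"gripper":0.9,"xyz":[0,0,-0.085],"rot":[0,0,0]},{"gripper":0.9,"xyz":[0,0,-0.12],"rot":[0,0,0]},{"gripper":0.9,"xyz":[0,0,-0.155],"rot":[0,0,0]},{"gripper":0.9,"xyz":[0,0,-0.2],"rot":[0,0,0]},{"gripper":0.9,"xyz":[0,0,-0.2],"rot":[0,0,0]},{"gripper":0.9,"xyz":[0,0,-0.2],"rot":[0,0,0]},{"gripper":0.9,"xyz":[0,0,-0.2],"rot":[0,0,0]}]'

```text
time_s: 17.38
eef_pos: [510.6, -361.6, 308.9]
orientation: [0.755, -3.05, -0.0]
wrist_force: [-0.0, -1.2, -2.3]
finger_gap: 29.4
grip_force: 39.2
```

Run:
```python
from h import *
o=state()
plan((o["eef_pos"],118),[((500,-100,308),100),((654.5,43,305),86.6)])
```

```text
t 17.38 pos [ 510.6 -361.6  308.9] yaw 117.79 z [-0.  0. -1.] F [-0.  -1.2 -2.3] gap 29.4 grip 39.2 q6 -1.21
to (500, -100, 308) 100 xyz [-0.1135  0.236   0.0009] rotz 0.3142 rows 6.3 2.5
to (654.5, 43, 305) 86.6 xyz [-0.177  0.114  0.003] rotz 0.2339 rows 5.0 1.9
```

send_rows --steps '[{"gripper":0.9,"xyz":[-0.016,0.032,0],"rot":[0,0,0.05]},{"gripper":0.9,"xyz":[-0.032,0.064,0],"rot":[0,0,0.1]},{"gripper":0.9,"xyz":[-0.048,0.096,0],"rot":[0,0,0.15]},{"gripper":0.9,"xyz":[-0.062,0.128,0],"rot":[0,0,0.2]},{"gripper":0.9,"xyz":[-0.077,0.16,0],"rot":[0,0,0.25]},{"gripper":0.9,"xyz":[-0.092,0.19,0],"rot":[0,0,0.3]},{"gripper":0.9,"xyz":[-0.105,0.218,0],"rot":[0,0,0.31]},{"gripper":0.9,"xyz":[-0.113,0.236,0],"rot":[0,0,0.31]},{"gripper":0.9,"xyz":[-0.113,0.236,0],"rot":[0,0,0.31]},{"gripper":0.9,"xyz":[-0.113,0.236,0],"rot":[0,0,0.31]}]'

```text
time_s: 18.22
eef_pos: [499.3, -98.7, 306.5]
orientation: [0.278, -3.125, -0.002]
wrist_force: [0.1, -0.2, -0.7]
finger_gap: 29.3
grip_force: 39.4
```

Run:
```python
from h import *
o=state()
plan((o["eef_pos"],100),[((654.5,43,305),86.6)])
```

```text
t 18.22 pos [499.3 -98.7 306.5] yaw 100.18 z [-0.005  0.001 -1.   ] F [ 0.1 -0.2 -0.7] gap 29.3 grip 39.4 q6 -0.5
to (654.5, 43, 305) 86.6 xyz [-0.1775  0.1126  0.0015] rotz 0.2339 rows 5.0 1.9
```

send_rows --steps '[{"gripper":0.9,"xyz":[-0.025,0.016,0],"rot":[0,0,0.05]},{"gripper":0.9,"xyz":[-0.05,0.032,0],"rot":[0,0,0.1]},{"gripper":0.9,"xyz":[-0.075,0.048,0],"rot":[0,0,0.15]},{"gripper":0.9,"xyz":[-0.1,0.064,0],"rot":[0,0,0.2]},{"gripper":0.9,"xyz":[-0.125,0.08,0],"rot":[0,0,0.234]},{"gripper":0.9,"xyz":[-0.15,0.096,0],"rot":[0,0,0.234]},{"gripper":0.9,"xyz":[-0.17,0.108,0],"rot":[0,0,0.234]},{"gripper":0.9,"xyz":[-0.177,0.113,0],"rot":[0,0,0.234]},{"gripper":0.9,"xyz":[-0.177,0.113,0],"rot":[0,0,0.234]},{"gripper":0.9,"xyz":[-0.177,0.113,0],"rot":[0,0,0.234]}]'

```text
time_s: 19.05
eef_pos: [654.8, 41.1, 306.7]
orientation: [-0.093, -3.136, 0.001]
wrist_force: [0.2, 0.2, -1.6]
finger_gap: 29.3
grip_force: 39.5
```

Run:
```python
from h import *
from bench import ctrl
o=state(); c=ctrl.camera("wrist");im=c["image"].astype(int)
# bar rows at a few columns: bright grey
for u in (150,190,380,430):
    col=im[120:290,u]; ok=(col.min(1)>110)&(np.ptp(col,axis=1)<25); v=np.where(ok)[0]+120
    print(u,v.min(),v.max(),ray(c,(u,v.mean()),154,o).round(1)) if len(v) else print(u)
cv2.imwrite("pics/w7.png",c["image"][:,:,::-1])
plan((o["eef_pos"],86.6),[((654.3,43,305),86.6)])
```

```text
t 19.05 pos [654.8  41.1 306.7] yaw 86.59 z [-0.004 -0.001 -1.   ] F [ 0.2  0.2 -1.6] gap 29.3 grip 39.5 q6 0.02
150
190 190 206 [649.5 -28.8 154. ]
380 140 207 [638.7 117.3 154. ]
430
to (654.3, 43, 305) 86.6 xyz [0.0007 0.0019 0.0017] rotz -0.0 rows 0.1 0.0
```

send_rows --steps '[{"gripper":0.9,"xyz":[0,0,0.03],"rot":[0,0,0]},{"gripper":0.9,"xyz":[0,0,0.06],"rot":[0,0,0]},{"gripper":0.9,"xyz":[0,0,0.09],"rot":[0,0,0]},{"gripper":0.9,"xyz":[0,0,0.107],"rot":[0,0,0]},{"gripper":0.9,"xyz":[0,0,0.115],"rot":[0,0,0]},{"gripper":0.9,"xyz":[0,0,0.117],"rot":[0,0,0]},{"gripper":0.9,"xyz":[0,0,0.117],"rot":[0,0,0]},{"gripper":0.9,"xyz":[0,0,0.117],"rot":[0,0,0]}]'

```text
time_s: 19.77
eef_pos: [655.6, 41.5, 194.6]
orientation: [0.093, 3.137, -0.0]
wrist_force: [0.4, 0.0, -1.1]
finger_gap: 29.3
grip_force: 39.4
```

send_rows --steps '[{"gripper":0.9,"xyz":[0,0,0.002],"rot":[0,0,0]},{"gripper":0.9,"xyz":[0,0,0.003],"rot":[0,0,0]},{"gripper":0.9,"xyz":[0,0,0.003],"rot":[0,0,0]},{"gripper":0.9,"xyz":[0,0,0.003],"rot":[0,0,0]}]'

```text
time_s: 20.1
eef_pos: [655.3, 42.2, 190.0]
orientation: [0.092, 3.139, -0.0]
wrist_force: [-1.2, -0.3, -1.0]
finger_gap: 29.3
grip_force: 39.5
```

send_rows --steps '[{"gripper":0.9,"xyz":[0,0,0.002],"rot":[0,0,0]},{"gripper":0.9,"xyz":[0,0,0.004],"rot":[0,0,0]},{"gripper":0.9,"xyz":[0,0,0.005],"rot":[0,0,0]},{"gripper":0.9,"xyz":[0,0,0.005],"rot":[0,0,0]}]'

```text
time_s: 20.43
eef_pos: [654.8, 42.2, 184.0]
orientation: [-0.092, -3.14, -0.0]
wrist_force: [-0.4, -0.2, -1.6]
finger_gap: 29.5
grip_force: 39.5
```

send_rows --steps '[{"gripper":0.9,"xyz":[0,0,0.001],"rot":[0,0,0]},{"gripper":0.9,"xyz":[0,0,0.002],"rot":[0,0,0]},{"gripper":0.9,"xyz":[0,0,0.002],"rot":[0,0,0]},{"gripper":0.9,"xyz":[0,0,0.002],"rot":[0,0,0]}]'

```text
time_s: 20.77
eef_pos: [654.9, 42.1, 183.7]
orientation: [0.092, 3.139, -0.0]
wrist_force: [-2.7, -0.3, 5.1]
finger_gap: 29.2
grip_force: 40.1
```

send_rows --steps '[{"gripper":0.55,"xyz":[0,0,-0.001],"rot":[0,0,0]},{"gripper":0.5,"xyz":[0,0,-0.001],"rot":[0,0,0]},{"gripper":0.4,"xyz":[0,0,-0.001],"rot":[0,0,0]},{"gripper":0.4,"xyz":[0,0,-0.001],"rot":[0,0,0]},{"gripper":0.4,"xyz":[0,0,-0.03],"rot":[0,0,0]},{"gripper":0.4,"xyz":[0,0,-0.06],"rot":[0,0,0]},{"gripper":0.4,"xyz":[0,0,-0.1],"rot":[0,0,0]},{"gripper":0.4,"xyz":[0,0,-0.12],"rot":[0,0,0]},{"gripper":0.4,"xyz":[0,0,-0.12],"rot":[0,0,0]}]'

```text
time_s: 21.52
eef_pos: [656.8, 42.0, 309.5]
orientation: [0.092, 3.129, -0.0]
wrist_force: [0.4, 0.7, -0.0]
finger_gap: 51.1
grip_force: 0.0
```

Run:
```python
from h import *
o=state()
plan((o["eef_pos"],86.6),[((430,-100,290),90)])
```

```text
t 21.52 pos [656.8  42.  309.5] yaw 86.63 z [ 0.011 -0.    -1.   ] F [ 0.4  0.7 -0. ] gap 51.1 grip 0.0 q6 0.02
to (430, -100, 290) 90 xyz [ 0.218  -0.1552  0.0195] rotz -0.0593 rows 6.4 0.5
```

send_rows --steps '[{"gripper":0.65,"xyz":[0.218,-0.13,0.02],"rot":[0,0,-0.059]},{"gripper":0.65,"xyz":[0.218,-0.13,0.02],"rot":[0,0,-0.059]},{"gripper":0.65,"xyz":[0.218,-0.13,0.02],"rot":[0,0,-0.059]},{"gripper":0.65,"xyz":[0.218,-0.13,0.02],"rot":[0,0,-0.059]},{"gripper":0.65,"xyz":[0.218,-0.13,0.02],"rot":[0,0,-0.059]},{"gripper":0.65,"xyz":[0.218,-0.13,0.02],"rot":[0,0,-0.059]},{"gripper":0.65,"xyz":[0.218,-0.13,0.02],"rot":[0,0,-0.059]},{"gripper":0.65,"xyz":[0.218,-0.13,0.02],"rot":[0,0,-0.059]},{"gripper":0.65,"xyz":[0.218,-0.13,0.02],"rot":[0,0,-0.059]},{"gripper":0.65,"xyz":[0.218,-0.13,0.02],"rot":[0,0,-0.059]}]'

```text
time_s: 22.35
eef_pos: [430.8, -74.6, 282.5]
orientation: [-0.001, 3.14, 0.0]
wrist_force: [-0.5, -0.1, 0.5]
finger_gap: 30.0
grip_force: 0.0
```

Run:
```python
from h import *
from bench import ctrl
ctrl.camera("top");ctrl.camera("top")
o=state(); c=ctrl.camera("wrist"); c.update(obs=o);pickle.dump(c,open("w8.pkl","wb"))
s=ctrl.camera("scene");pickle.dump(s,open("scene2.pkl","wb"))
a=cv2.resize(s["image"][100:360,150:420],(540,520),interpolation=cv2.INTER_CUBIC)
b=np.zeros((520,800,3),np.uint8);b[:,:540]=a
b=np.hstack([a[:, :],np.zeros((520,0,3),np.uint8)])
cv2.imwrite("pics/s2.png",b[:,:,::-1]);cv2.imwrite("pics/w8.png",cv2.resize(c["image"],(784,588),interpolation=cv2.INTER_CUBIC)[:,:,::-1])
```

```text
t 22.45 pos [431.  -74.5 282.5] yaw 90.09 z [ 0.001  0.    -1.   ] F [-0.3 -0.2 -0.3] gap 29.3 grip 0.0 q6 -0.33
```

View pics/w8.png

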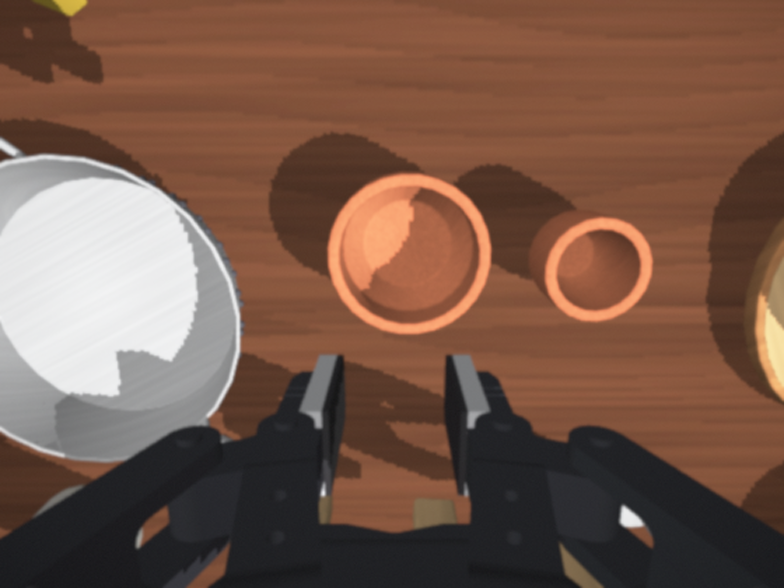

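View pics/s2.png

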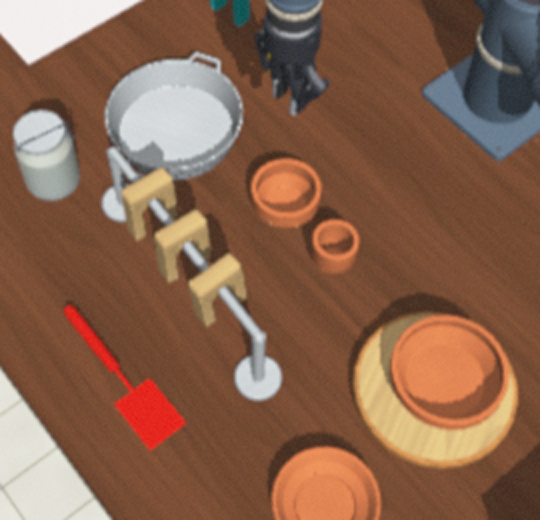

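All three grips hang straight on the bar. In the wrist view at 1.4x the medium rim centre is at (409.5,253.5) and the small at (599,269.5).

Run:
```python
from h import *
np.set_printoptions(precision=1,suppress=True)
c=pickle.load(open("w8.pkl","rb"));o=c["obs"]
W=lambda u,v,z:ray(c,((u+.5)/1.4-.5,(v+.5)/1.4-.5),z,o)
for l,r,t,b,z in((328,491,173,334,60),(545,653,217,322,70)):
    P=[W(l,(t+b)/2,z),W(r,(t+b)/2,z),W((l+r)/2,t,z),W((l+r)/2,b,z)]
    print((P[0]+P[1])/2,(P[2]+P[3])/2,np.linalg.norm(P[0]-P[1]),np.linalg.norm(P[2]-P[3]))
```

```text
[431.  -63.3  60. ] [433.4 -63.3  60. ] 111.07496930557431 111.806099201446
[439.6  63.   70. ] [440.6  63.1  70. ] 72.10826633577162 72.37479937069772
```

send_rows --steps '[{"gripper":0.65,"xyz":[-0.0015,-0.041,0.04],"rot":[0,0,0]},{"gripper":0.65,"xyz":[-0.0015,-0.041,0.08],"rot":[0,0,0]},{"gripper":0.65,"xyz":[-0.0015,-0.041,0.12],"rot":[0,0,0]},{"gripper":0.65,"xyz":[-0.0015,-0.041,0.15],"rot":[0,0,0]},{"gripper":0.65,"xyz":[-0.0015,-0.041,0.17],"rot":[0,0,0]},{"gripper":0.65,"xyz":[-0.0015,-0.041,0.175],"rot":[0,0,0]},{"gripper":0.65,"xyz":[-0.0015,-0.041,0.175],"rot":[0,0,0]},{"gripper":0.65,"xyz":[-0.0015,-0.041,0.175],"rot":[0,0,0]}]'

```text
time_s: 23.22
eef_pos: [432.3, -116.0, 108.7]
orientation: [-0.001, 3.14, -0.001]
wrist_force: [-0.8, -0.8, 0.7]
finger_gap: 30.0
grip_force: 0.0
```

Run:
```python
from h import *
from bench import ctrl
o=state(); c=ctrl.camera("wrist"); c.update(obs=o);pickle.dump(c,open("w9.pkl","wb"))
cv2.imwrite("pics/w9.png",c["image"][:,:,::-1])
# saturated bright orange rim edge along the row through pad line
hsv=cv2.cvtColor(c["image"],cv2.COLOR_RGB2HSV)
for v in (200,230,260):
    print(v,[(u,tuple(int(x) for x in hsv[v,u])) for u in range(225,340,8)])
```

```text
t 23.22 pos [ 432.3 -116.   108.7] yaw 90.05 z [ 0.002 -0.001 -1.   ] F [-0.8 -0.8  0.7] gap 30.0 grip 0.0 q6 -0.41
200 [(225, (10, 137, 80)), (233, (9, 132, 81)), (241, (10, 134, 82)), (249, (10, 132, 83)), (257, (10, 137, 82)), (265, (10, 132, 83)), (273, (10, 135, 83)), (281, (9, 145, 128)), (289, (10, 144, 235)), (297, (11, 136, 250)), (305, (10, 141, 244)), (313, (11, 139, 247)), (321, (12, 133, 251)), (329, (12, 130, 252)), (337, (12, 132, 252))]
230 [(225, (10, 133, 86)), (233, (10, 133, 86)), (241, (10, 136, 88)), (249, (10, 138, 87)), (257, (11, 138, 87)), (265, (10, 135, 89)), (273, (10, 139, 97)), (281, (11, 136, 249)), (289, (12, 129, 253)), (297, (10, 143, 241)), (305, (10, 142, 243)), (313, (12, 133, 252)), (321, (11, 134, 250)), (329, (11, 136, 249)), (337, (12, 132, 251))]
260 [(225, (8, 83, 132)), (233, (110, 6, 126)), (241, (130, 24, 32)), (249, (10, 140, 137)), (257, (9, 137, 138)), (265, (10, 139, 112)), (273, (9, 146, 133)), (281, (12, 133, 252)), (289, (9, 150, 214)), (297, (9, 144, 235)), (305, (10, 144, 235)), (313, (10, 145, 236)), (321, (130, 23, 33)), (329, (105, 4, 124)), (337, (6, 51, 140))]
```

View pics/w9.png

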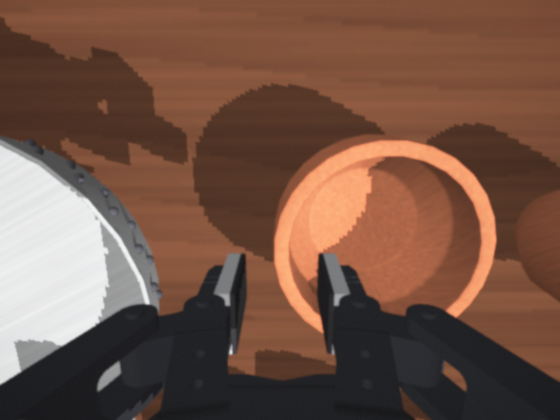

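The fingers straddle the medium pot's left wall (275–291 at row 240). Descend and close.

send_rows --steps '[{"gripper":0.65,"xyz":[0.001,0.001,0.03],"rot":[0,0,0]},{"gripper":0.65,"xyz":[0.001,0.001,0.045],"rot":[0,0,0]},{"gripper":0.65,"xyz":[0.001,0.001,0.05],"rot":[0,0,0]},{"gripper":0.65,"xyz":[0.001,0.001,0.05],"rot":[0,0,0]},{"gripper":0.65,"xyz":[0.001,0.001,0.05],"rot":[0,0,0]}]'

```text
time_s: 23.68
eef_pos: [431.6, -115.4, 59.3]
orientation: [-0.001, 3.139, -0.002]
wrist_force: [0.8, -0.0, 0.2]
finger_gap: 29.8
grip_force: 0.0
```

send_rows --steps '[{"gripper":1,"xyz":[0,0,0],"rot":[0,0,0]},{"gripper":1,"xyz":[0,0,0],"rot":[0,0,0]},{"gripper":1,"xyz":[0,0,0],"rot":[0,0,0]},{"gripper":1,"xyz":[0,0,0],"rot":[0,0,0]},{"gripper":1,"xyz":[0,0,0],"rot":[0,0,0]},{"gripper":1,"xyz":[0,0,0],"rot":[0,0,0]}]' --newtons 90

```text
time_s: 24.18
eef_pos: [432.1, -115.6, 59.6]
orientation: [-0.0, 3.137, -0.003]
wrist_force: [-0.4, -0.4, 6.3]
finger_gap: 7.4
grip_force: 95.8
```

send_rows --steps '[{"gripper":1,"xyz":[0,0,-0.005],"rot":[0,0,0]},{"gripper":1,"xyz":[0,0,-0.015],"rot":[0,0,0]},{"gripper":1,"xyz":[0,0,-0.035],"rot":[0,0,0]},{"gripper":1,"xyz":[0,0,-0.06],"rot":[0,0,0]},{"gripper":1,"xyz":[0,0,-0.09],"rot":[0,0,0]},{"gripper":1,"xyz":[0,0,-0.12],"rot":[0,0,0]},{"gripper":1,"xyz":[0,0,-0.15],"rot":[0,0,0]},{"gripper":1,"xyz":[0,0,-0.17],"rot":[0,0,0]},{"gripper":1,"xyz":[0,0,-0.17],"rot":[0,0,0]},{"gripper":1,"xyz":[0,0,-0.17],"rot":[0,0,0]}]'

```text
time_s: 25.02
eef_pos: [430.6, -115.1, 228.1]
orientation: [-0.0, 3.14, -0.002]
wrist_force: [0.1, 0.7, -3.7]
finger_gap: 7.6
grip_force: 95.5
```

Run:
```python
from h import *
from bench import ctrl
o=state(); c=ctrl.camera("wrist"); c.update(obs=o);pickle.dump(c,open("w10.pkl","wb"))
hsv=cv2.cvtColor(c["image"],cv2.COLOR_RGB2HSV)
m=cv2.inRange(hsv,(5,110,150),(15,255,255));n,l,s,_=cv2.connectedComponentsWithStats(m)
for i in range(1,n):
    if s[i,4]>500: print(s[i])
plan((o["eef_pos"],90),[((458,120,230),90)])
```

```text
t 25.02 pos [ 430.6 -115.1  228.1] yaw 90.01 z [ 0.002 -0.001 -1.   ] F [ 0.1  0.7 -3.7] gap 7.6 grip 95.5 q6 -0.41
[  272   146   288   226 30461]
to (458, 120, 230) 90 xyz [-0.0274  0.2351 -0.0019] rotz -0.0 rows 5.7 0.0
```

Run:
```python
from h import *
from bench import ctrl
t=ctrl.camera("top");s=ctrl.camera("scene");pickle.dump((t,s),open("ts.pkl","wb"))
for n,c,(u0,u1,v0,v1) in(("top",t,(110,215,175,275)),("scene",s,(320,415,250,335))):
    im=c["image"][v0:v1,u0:u1];hsv=cv2.cvtColor(im,cv2.COLOR_RGB2HSV)
    m=cv2.inRange(hsv,(0,115,60),(12,255,255)); m=cv2.morphologyEx(m,cv2.MORPH_OPEN,np.ones((3,3)))
    k=max(cv2.findContours(m,cv2.RETR_EXTERNAL,cv2.CHAIN_APPROX_NONE)[0],key=cv2.contourArea);h=cv2.convexHull(k)
    e=cv2.fitEllipse(h);print(n,cv2.boundingRect(k),e,ray(c,(e[0][0]+u0,e[0][1]+v0),78).round(1))
    print(hsv[50,::8].tolist())
a=cv2.resize(t["image"][175:275,110:215],(420,400),interpolation=cv2.INTER_CUBIC)
b=cv2.resize(s["image"][250:335,320:415],(380,340),interpolation=cv2.INTER_CUBIC)
o=np.zeros((400,800,3),np.uint8);o[:,:420]=a;o[:340,420:]=b;cv2.imwrite("pics/lg.png",o[:,:,::-1])
```

```text
Traceback (most recent call last):
cv2.error: OpenCV(4.12.0) /io/opencv/modules/imgproc/src/shapedescr.cpp:361: error: (-201:Incorrect size of input array) There should be at least 5 points to fit the ellipse in function 'fitEllipseNoDirect'
```

Run:
```python
from h import *
t,s=pickle.load(open("ts.pkl","rb"))
print(cv2.cvtColor(t["image"],cv2.COLOR_RGB2HSV)[228,112:214:5].tolist())
a=cv2.resize(t["image"][175:275,110:215],(420,400),interpolation=cv2.INTER_CUBIC)
b=cv2.resize(s["image"][250:335,320:415],(380,340),interpolation=cv2.INTER_CUBIC)
o=np.zeros((400,800,3),np.uint8);o[:,:420]=a;o[:340,420:]=b;cv2.imwrite("pics/lg.png",o[:,:,::-1])
```

```text
[[11, 128, 80], [11, 138, 118], [11, 134, 126], [19, 103, 213], [11, 146, 117], [11, 149, 137], [10, 148, 141], [10, 150, 148], [10, 154, 219], [10, 155, 219], [10, 152, 221], [10, 153, 222], [10, 153, 222], [10, 152, 222], [10, 154, 215], [10, 154, 189], [19, 100, 140], [19, 103, 148], [17, 117, 137], [11, 126, 85], [12, 126, 85]]
```

View pics/lg.png

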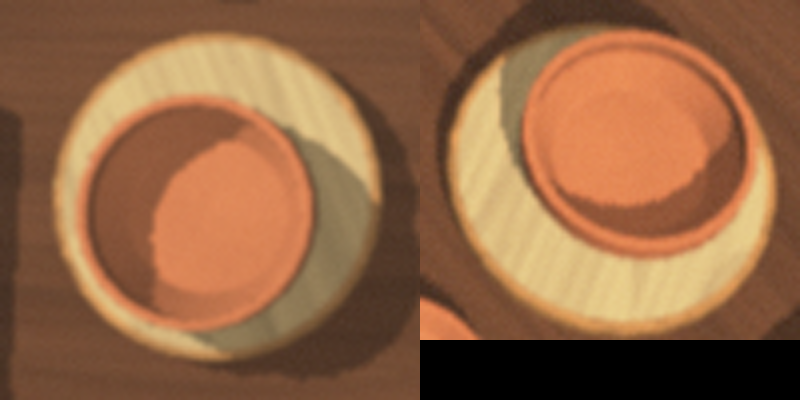

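Run:
```python
from h import *
np.set_printoptions(precision=1,suppress=True)
t,s=pickle.load(open("ts.pkl","rb"))
T=lambda u,v,z:ray(t,(110+(u+.5)/4-.5,175+(v+.5)/4-.5),z)
S=lambda u,v,z:ray(s,(320+(u-420+.5)/4-.5,250+(v+.5)/4-.5),z)
P=[T(*p,78) for p in((78,213),(315,213),(197,95),(197,331))];print(P[0],P[1],P[2],P[3],(P[0]+P[1])/2,(P[2]+P[3])/2)
C=lambda f,uvr,z:0
def circ(F,z,c=None):
    th=np.linspace(0,2*np.pi,72);return th
# reproject candidate circles and report crop extents
def proj(c,X):
    q=c["camera_matrix"]@(c["R"]@X.T+c["t"][:,None]);return (q[:2]/q[2]).T
th=np.linspace(0,2*np.pi,181)
for x,y in((456,322),(459,326),(462,330)):
  X=np.c_[x+84*np.cos(th),y+84*np.sin(th),0*th+78]
  a=(proj(t,X)-[110,175]+.5)*4;b=(proj(s,X)-[320,250]+.5)*4+[420,0]
  print(x,y,"top",a.min(0),a.max(0),"scene",b.min(0),b.max(0))
X=np.c_[470+120*np.cos(th),320+120*np.sin(th),0*th+28];a=(proj(t,X)-[110,175]+.5)*4;b=(proj(s,X)-[320,250]+.5)*4+[420,0];print("tt",a.min(0),a.max(0),b.min(0),b.max(0))
```

```text
[453.7 407.8  78. ] [457.8 240.5  78. ] [539.2 327.3  78. ] [373.  320.3  78. ] [455.8 324.1  78. ] [456.1 323.8  78. ]
456 322 top [81.  94.6] [319.1 332.9] scene [519.2  19.4] [755.5 238.2]
459 326 top [75.5 90.2] [313.6 328.5] scene [520.   25.6] [756.7 245.1]
462 330 top [70.1 85.8] [308.1 324. ] scene [520.7  31.7] [757.9 252.1]
tt [56.7 33.4] [385.1 362.1] [446.1  14.5] [774.6 322. ]
```

Top crop: the large pot's rim spans columns 78–315 and rows 95–331, which puts its centre near (457,324). The scene camera shows a common vertical bias on the turntable too, so I trust the top view. Carrying the medium pot over.

send_rows --steps '[{"gripper":1,"xyz":[-0.001,0.012,0],"rot":[0,0,0]},{"gripper":1,"xyz":[-0.002,0.032,0],"rot":[0,0,0]},{"gripper":1,"xyz":[-0.004,0.056,0],"rot":[0,0,0]},{"gripper":1,"xyz":[-0.006,0.082,0],"rot":[0,0,0]},{"gripper":1,"xyz":[-0.008,0.108,0],"rot":[0,0,0]},{"gripper":1,"xyz":[-0.01,0.134,0],"rot":[0,0,0]},{"gripper":1,"xyz":[-0.012,0.16,0],"rot":[0,0,0]},{"gripper":1,"xyz":[-0.014,0.182,0],"rot":[0,0,0]},{"gripper":1,"xyz":[-0.015,0.195,0],"rot":[0,0,0]},{"gripper":1,"xyz":[-0.015,0.2,0],"rot":[0,0,0]}]'

```text
time_s: 26.0
eef_pos: [443.7, 87.0, 224.8]
orientation: [0.005, -3.137, -0.001]
wrist_force: [0.1, -0.9, -3.6]
finger_gap: 7.6
grip_force: 95.7
```

send_rows --steps '[{"gripper":1,"xyz":[-0.001,0.012,0],"rot":[0,0,0]},{"gripper":1,"xyz":[-0.002,0.032,0],"rot":[0,0,0]},{"gripper":1,"xyz":[-0.004,0.056,0],"rot":[0,0,0]},{"gripper":1,"xyz":[-0.006,0.082,0],"rot":[0,0,0]},{"gripper":1,"xyz":[-0.008,0.108,0],"rot":[0,0,0]},{"gripper":1,"xyz":[-0.009,0.134,0],"rot":[0,0,0]},{"gripper":1,"xyz":[-0.01,0.16,0],"rot":[0,0,0]},{"gripper":1,"xyz":[-0.011,0.182,0],"rot":[0,0,0]},{"gripper":1,"xyz":[-0.011,0.191,0],"rot":[0,0,0]},{"gripper":1,"xyz":[-0.011,0.191,0],"rot":[0,0,0]}]'

```text
time_s: 26.83
eef_pos: [455.3, 276.9, 225.4]
orientation: [0.004, -3.138, 0.002]
wrist_force: [-0.6, 0.2, -2.6]
finger_gap: 7.3
grip_force: 95.8
```

Run:
```python
from h import *
from bench import ctrl
o=state()
for n in("wrist","top"):
    c=ctrl.camera(n); c.update(obs=o);pickle.dump(c,open(f"m_{n}.pkl","wb"))
c=pickle.load(open("m_wrist.pkl","rb"));h=cv2.cvtColor(c["image"],cv2.COLOR_RGB2HSV)
for v in(120,150,180,210,240):
    r=h[v];print(v,[f"{u}:{r[u][0]},{r[u][1]},{r[u][2]}" for u in range(100,560,20)])
plan((o["eef_pos"],90),[((457,276,228),90)])
```

```text
t 26.83 pos [455.3 276.9 225.4] yaw 90.13 z [-0.003 -0.001 -1.   ] F [-0.6  0.2 -2.6] gap 7.3 grip 95.8 q6 0.42
120 ['100:11,133,98', '120:10,130,98', '140:10,131,99', '160:10,133,98', '180:10,133,100', '200:10,131,99', '220:10,133,100', '240:17,99,216', '260:17,98,205', '280:9,147,208', '300:12,128,252', '320:11,136,247', '340:11,138,245', '360:10,143,238', '380:10,143,234', '400:9,145,146', '420:15,116,254', '440:21,106,254', '460:9,135,142', '480:10,138,140', '500:10,133,90', '520:10,132,87', '540:10,132,85']
150 ['100:10,138,153', '120:10,138,155', '140:10,138,164', '160:10,138,165', '180:10,136,105', '200:9,131,103', '220:17,102,193', '240:17,99,206', '260:9,146,192', '280:14,120,254', '300:14,118,254', '320:14,117,254', '340:14,117,254', '360:9,144,159', '380:9,144,161', '400:9,147,196', '420:13,124,253', '440:14,119,254', '460:12,130,252', '480:9,136,156', '500:10,130,98', '520:11,133,98', '540:10,134,99']
180 ['100:10,136,161', '120:10,137,160', '140:10,136,169', '160:10,136,171', '180:10,134,169', '200:10,131,109', '220:17,100,220', '240:11,128,195', '260:13,127,253', '280:1
[... 427 characters left out ...]
0:9,145,169', '320:16,113,255', '340:17,110,255', '360:15,116,254', '380:15,115,255', '400:9,147,200', '420:9,146,206', '440:9,146,195', '460:9,145,162', '480:9,145,167', '500:9,143,114', '520:9,141,105', '540:13,124,254']
240 ['100:10,135,149', '120:10,137,149', '140:10,134,148', '160:9,135,149', '180:9,135,151', '200:10,131,99', '220:27,53,254', '240:18,98,224', '260:9,147,218', '280:9,144,154', '300:9,146,202', '320:16,111,255', '340:16,111,255', '360:16,110,255', '380:13,125,253', '400:9,146,198', '420:9,146,202', '440:9,146,203', '460:9,146,185', '480:9,146,180', '500:9,146,154', '520:8,139,117', '540:9,143,116']
to (457, 276, 228) 90 xyz [-0.0017 -0.0009 -0.0026] rotz -0.0 rows 0.1 0.0
```

send_rows --steps '[{"gripper":1,"xyz":[-0.0015,-0.001,0.02],"rot":[0,0,0]},{"gripper":1,"xyz":[-0.0015,-0.001,0.045],"rot":[0,0,0]},{"gripper":1,"xyz":[-0.0015,-0.001,0.07],"rot":[0,0,0]},{"gripper":1,"xyz":[-0.0015,-0.001,0.09],"rot":[0,0,0]},{"gripper":1,"xyz":[-0.0015,-0.001,0.105],"rot":[0,0,0]},{"gripper":1,"xyz":[-0.0015,-0.001,0.115],"rot":[0,0,0]},{"gripper":1,"xyz":[-0.0015,-0.001,0.12],"rot":[0,0,0]},{"gripper":1,"xyz":[-0.0015,-0.001,0.12],"rot":[0,0,0]},{"gripper":1,"xyz":[-0.0015,-0.001,0.12],"rot":[0,0,0]}]'

```text
time_s: 27.68
eef_pos: [458.1, 274.7, 108.1]
orientation: [0.001, 3.141, 0.0]
wrist_force: [0.4, -0.4, -3.7]
finger_gap: 7.5
grip_force: 95.9
```

send_rows --steps '[{"gripper":1,"xyz":[0,0,0.002],"rot":[0,0,0]},{"gripper":1,"xyz":[0,0,0.004],"rot":[0,0,0]},{"gripper":1,"xyz":[0,0,0.004],"rot":[0,0,0]},{"gripper":1,"xyz":[0,0,0.004],"rot":[0,0,0]}]'

```text
time_s: 28.02
eef_pos: [457.8, 275.3, 103.9]
orientation: [-0.001, 3.141, 0.0]
wrist_force: [0.4, 0.5, -3.7]
finger_gap: 7.5
grip_force: 95.9
```

send_rows --steps '[{"gripper":1,"xyz":[0,0,0.002],"rot":[0,0,0]},{"gripper":1,"xyz":[0,0,0.004],"rot":[0,0,0]},{"gripper":1,"xyz":[0,0,0.006],"rot":[0,0,0]},{"gripper":1,"xyz":[0,0,0.006],"rot":[0,0,0]},{"gripper":1,"xyz":[0,0,0.006],"rot":[0,0,0]}]'

```text
time_s: 28.43
eef_pos: [457.3, 275.1, 97.0]
orientation: [0.0, -3.141, 0.001]
wrist_force: [-0.0, -0.0, -4.1]
finger_gap: 7.5
grip_force: 95.8
```

send_rows --steps '[{"gripper":1,"xyz":[0,0,0.001],"rot":[0,0,0]},{"gripper":1,"xyz":[0,0,0.002],"rot":[0,0,0]},{"gripper":1,"xyz":[0,0,0.002],"rot":[0,0,0]},{"gripper":1,"xyz":[0,0,0.002],"rot":[0,0,0]}]'

```text
time_s: 28.77
eef_pos: [457.7, 275.1, 95.7]
orientation: [-0.0, 3.141, -0.0]
wrist_force: [-0.3, -0.6, -1.8]
finger_gap: 7.7
grip_force: 96.0
```

send_rows --steps '[{"gripper":1,"xyz":[0,0,0.001],"rot":[0,0,0]},{"gripper":1,"xyz":[0,0,0.001],"rot":[0,0,0]},{"gripper":1,"xyz":[0,0,0.001],"rot":[0,0,0]}]'

```text
time_s: 29.02
eef_pos: [457.8, 275.1, 95.7]
orientation: [-0.0, 3.141, -0.0]
wrist_force: [-3.1, -1.9, 5.2]
finger_gap: 7.4
grip_force: 96.8
```

send_rows --steps '[{"gripper":0.8,"xyz":[0,0,0],"rot":[0,0,0]},{"gripper":0.8,"xyz":[0,0,0],"rot":[0,0,0]},{"gripper":0.8,"xyz":[0,0,0],"rot":[0,0,0]},{"gripper":0.8,"xyz":[0,0,-0.02],"rot":[0,0,0]},{"gripper":0.8,"xyz":[0,0,-0.05],"rot":[0,0,0]},{"gripper":0.8,"xyz":[0,0,-0.09],"rot":[0,0,0]},{"gripper":0.4,"xyz":[0,0,-0.13],"rot":[0,0,0]},{"gripper":0.0,"xyz":[0,0,-0.17],"rot":[0,0,0]},{"gripper":0.0,"xyz":[0,0,-0.19],"rot":[0,0,0]},{"gripper":0.0,"xyz":[0,0,-0.19],"rot":[0,0,0]}]'

```text
time_s: 29.85
eef_pos: [460.2, 276.5, 291.4]
orientation: [-0.0, 3.13, 0.009]
wrist_force: [0.6, 1.2, 0.5]
finger_gap: 65.0
grip_force: 0.0
```

Run:
```python
from h import *
from bench import ctrl
o=state()
c=ctrl.camera("wrist");c.update(obs=o);pickle.dump(c,open("n_wrist.pkl","wb"))
plan((o["eef_pos"],90),[((430,60,285),90)])
```

```text
t 29.85 pos [460.2 276.5 291.4] yaw 90.02 z [ 0.011  0.005 -1.   ] F [0.6 1.2 0.5] gap 65.0 grip 0.0 q6 0.42
to (430, 60, 285) 90 xyz [ 0.0302 -0.2165  0.0064] rotz -0.0 rows 5.2 0.0
```

send_rows --steps '[{"gripper":0.0,"xyz":[0.03,-0.06,0.006],"rot":[0,0,0]},{"gripper":0.0,"xyz":[0.03,-0.06,0.006],"rot":[0,0,0]},{"gripper":0.0,"xyz":[0.03,-0.06,0.006],"rot":[0,0,0]},{"gripper":0.0,"xyz":[0.03,-0.06,0.006],"rot":[0,0,0]},{"gripper":0.0,"xyz":[0.03,-0.06,0.006],"rot":[0,0,0]}]'

```text
time_s: 30.32
eef_pos: [427.6, 215.4, 277.1]
orientation: [-0.0, -3.14, -0.0]
wrist_force: [0.2, 0.6, 0.3]
finger_gap: 85.4
grip_force: 0.0
```

```bash
cat >> h.py <<'E'
from scipy.ndimage import map_coordinates
def cam(c,o):
    if "R" in c: return c["R"],c["t"]
    T=np.eye(4);T[:3,:3]=Ro.from_rotvec(o["orientation"]).as_matrix();T[:3,3]=o["eef_pos"]
    I=np.linalg.inv(T@c["tool_from_camera"]);return I[:3,:3],I[:3,3]
def fitrim(c,o,r,z,guess,span=30):
    """brute-force: outer and inner rim circles (radius r, r-8, height z) against the image gradient"""
    R,t=cam(c,o);g=cv2.GaussianBlur(c["image"],(3,3),0).astype(np.float32)
    G=sum(np.hypot(cv2.Sobel(g[:,:,k],cv2.CV_32F,1,0),cv2.Sobel(g[:,:,k],cv2.CV_32F,0,1)) for k in range(3));G=np.minimum(G,300)
    th=np.linspace(0,2*np.pi,120,endpoint=False);best=(-1,)
    for step,sp in((4,span),(1,5),(.5,1)):
        gx,gy=best[1:] if len(best)>1 else guess; best=(-1,gx,gy)
        for dx in np.arange(-sp,sp+.1,step):
            for dy in np.arange(-sp,sp+.1,step):
                s=0
                for q in(r,r-8):
                    X=np.c_[gx+dx+q*np.cos(th),gy+dy+q*np.sin(th),0*th+z];p=c["camera_matrix"]@(R@X.T+t[:,None]);p=p[:2]/p[2]
                    s+=map_coordinates(G,[p[1],p[0]],order=1,mode="constant").mean()
                if s>best[0]: best=(s,gx+dx,gy+dy)
    return [round(float(b),1) for b in best]
E
python3 - <<'E'
from h import *
from bench import ctrl
ctrl.camera("scene");o=state();c=ctrl.camera("wrist");t=ctrl.camera("top");s=ctrl.camera("scene")
w=pickle.load(open("w8.pkl","rb"));print("check w8 med/small",fitrim(w,w["obs"],56,60,(430,-60)),fitrim(w,w["obs"],36,70,(440,60)))
for n,k in(("wrist",c),("top",t),("scene",s)):
    print(n,"large",fitrim(k,o,84,78,(457,324)),"med",fitrim(k,o,56,96,(457,327)),"small",fitrim(k,o,36,70,(440,63)))
E
```

```text
t 30.37 pos [427.8 215.7 277.6] yaw 90.03 z [-0.001  0.    -1.   ] F [ 0.8 -0.4  0.2] gap 85.4 grip 0.0 q6 0.33
check w8 med/small [570.2, 433.5, -64.0] [599.6, 440.0, 62.5]
wrist large [487.2, 459.0, 328.0] med [491.1, 456.5, 327.5] small [592.9, 440.5, 63.0]
top large [341.1, 455.0, 317.5] med [370.8, 484.5, 314.0] small [596.2, 439.0, 62.5]
scene large [518.6, 460.5, 331.0] med [512.7, 459.0, 330.5] small [517.1, 442.5, 67.0]
```

send_rows --steps '[{"gripper":0.0,"xyz":[-0.012,-0.153,0],"rot":[0,0,0]},{"gripper":0.0,"xyz":[-0.012,-0.153,0],"rot":[0,0,0]},{"gripper":0.0,"xyz":[-0.012,-0.153,0],"rot":[0,0,0]},{"gripper":0.0,"xyz":[-0.012,-0.153,0],"rot":[0,0,0]},{"gripper":0.0,"xyz":[-0.012,-0.153,0.04],"rot":[0,0,0]},{"gripper":0.0,"xyz":[-0.012,-0.153,0.08],"rot":[0,0,0]},{"gripper":0.0,"xyz":[-0.012,-0.153,0.12],"rot":[0,0,0]},{"gripper":0.0,"xyz":[-0.012,-0.153,0.15],"rot":[0,0,0]},{"gripper":0.0,"xyz":[-0.012,-0.153,0.16],"rot":[0,0,0]},{"gripper":0.0,"xyz":[-0.012,-0.153,0.16],"rot":[0,0,0]}]'

```text
time_s: 31.35
eef_pos: [437.2, 62.5, 115.2]
orientation: [0.001, -3.135, -0.0]
wrist_force: [-0.0, -0.4, 0.0]
finger_gap: 85.6
grip_force: 0.0
```

Run:
```python
from h import *
from bench import ctrl
ctrl.camera("scene");ctrl.camera("scene");o=state();c=ctrl.camera("wrist")
f=fitrim(c,o,36,70,(440,63));print(f)
plan((o["eef_pos"],90),[((f[1],f[2],68),90)])
```

```text
t 31.45 pos [440.6  62.4 119.8] yaw 90.04 z [ 0.002  0.    -1.   ] F [-0.7 -0.7  0.9] gap 85.4 grip 0.0 q6 -0.01
[506.6, 440.0, 63.0]
to (440.0, 63.0, 68) 90 xyz [0.0006 0.0006 0.0518] rotz -0.0 rows 1.2 0.0
```

send_rows --steps '[{"gripper":0.0,"xyz":[0.0005,0.0005,0.02],"rot":[0,0,0]},{"gripper":0.0,"xyz":[0.0005,0.0005,0.04],"rot":[0,0,0]},{"gripper":0.0,"xyz":[0.0005,0.0005,0.05],"rot":[0,0,0]},{"gripper":0.0,"xyz":[0.0005,0.0005,0.052],"rot":[0,0,0]},{"gripper":0.0,"xyz":[0.0005,0.0005,0.052],"rot":[0,0,0]},{"gripper":0.0,"xyz":[0.0005,0.0005,0.052],"rot":[0,0,0]}]'

```text
time_s: 32.0
eef_pos: [440.4, 62.7, 68.1]
orientation: [-0.0, 3.139, -0.0]
wrist_force: [0.9, -0.0, 0.7]
finger_gap: 85.3
grip_force: 0.0
```

send_rows --steps '[{"gripper":0.5,"xyz":[0,0,0],"rot":[0,0,0]},{"gripper":0.5,"xyz":[0,0,0],"rot":[0,0,0]},{"gripper":0.5,"xyz":[0,0,0],"rot":[0,0,0]},{"gripper":0.5,"xyz":[0,0,0],"rot":[0,0,0]},{"gripper":0.5,"xyz":[0,0,0],"rot":[0,0,0]},{"gripper":0.5,"xyz":[0,0,0],"rot":[0,0,0]}]' --newtons 50

```text
time_s: 32.5
eef_pos: [440.7, 62.4, 68.8]
orientation: [-0.0, 3.138, -0.001]
wrist_force: [-1.1, -0.4, 5.1]
finger_gap: 69.8
grip_force: 56.9
```

send_rows --steps '[{"gripper":0.5,"xyz":[0,0,-0.005],"rot":[0,0,0]},{"gripper":0.5,"xyz":[0,0,-0.015],"rot":[0,0,0]},{"gripper":0.5,"xyz":[0,0,-0.03],"rot":[0,0,0]},{"gripper":0.5,"xyz":[0,0,-0.05],"rot":[0,0,0]},{"gripper":0.5,"xyz":[0,0,-0.06],"rot":[0,0,0]},{"gripper":0.5,"xyz":[0,0,-0.06],"rot":[0,0,0]},{"gripper":0.5,"xyz":[0,0,-0.06],"rot":[0,0,0]}]'

```text
time_s: 33.08
eef_pos: [439.8, 62.7, 127.1]
orientation: [-0.0, 3.14, 0.0]
wrist_force: [-0.6, 0.2, -3.6]
finger_gap: 69.7
grip_force: 57.5
```

Run:
```python
from h import *
from bench import ctrl
o=state();c=ctrl.camera("wrist");s=ctrl.camera("scene")
z=o["eef_pos"][2]+1.2
for zz in(z-10,z-4,z,z+4): print(zz,fitrim(c,o,36,zz,(440,63),20),fitrim(s,o,36,zz,(442,66),20))
```

```text
t 33.08 pos [439.8  62.7 127.1] yaw 90.01 z [ 0.002  0.    -1.   ] F [-0.6  0.2 -3.6] gap 69.7 grip 57.5 q6 -0.01
118.28102601449245 [283.1, 448.0, 64.0] [450.1, 419.5, 80.5]
124.28102601449245 [415.2, 442.0, 63.5] [450.0, 423.0, 82.5]
128.28102601449245 [438.3, 439.5, 63.5] [450.1, 425.0, 84.0]
132.28102601449245 [281.8, 436.5, 62.0] [450.0, 427.0, 85.5]
```

send_rows --steps '[{"gripper":0.5,"xyz":[0,0,-0.025],"rot":[0,0,0]},{"gripper":0.5,"xyz":[0,0,-0.055],"rot":[0,0,0]},{"gripper":0.5,"xyz":[0,0.01,-0.085],"rot":[0,0,0]},{"gripper":0.5,"xyz":[-0.002,0.03,-0.095],"rot":[0,0,0]},{"gripper":0.5,"xyz":[-0.004,0.055,-0.095],"rot":[0,0,0]},{"gripper":0.5,"xyz":[-0.005,0.08,-0.095],"rot":[0,0,0]},{"gripper":0.5,"xyz":[-0.007,0.105,-0.095],"rot":[0,0,0]},{"gripper":0.5,"xyz":[-0.009,0.125,-0.095],"rot":[0,0,0]},{"gripper":0.5,"xyz":[-0.009,0.134,-0.095],"rot":[0,0,0]},{"gripper":0.5,"xyz":[-0.009,0.134,-0.095],"rot":[0,0,0]}]'

```text
time_s: 34.02
eef_pos: [447.3, 198.0, 219.8]
orientation: [0.005, -3.139, 0.001]
wrist_force: [-1.3, -0.9, -1.6]
finger_gap: 69.6
grip_force: 58.5
```

send_rows --steps '[{"gripper":0.5,"xyz":[-0.001,0.015,0],"rot":[0,0,0]},{"gripper":0.5,"xyz":[-0.002,0.035,0],"rot":[0,0,0]},{"gripper":0.5,"xyz":[-0.004,0.06,0],"rot":[0,0,0]},{"gripper":0.5,"xyz":[-0.006,0.085,0],"rot":[0,0,0]},{"gripper":0.5,"xyz":[-0.008,0.107,0],"rot":[0,0,0]},{"gripper":0.5,"xyz":[-0.008,0.122,0],"rot":[0,0,0]},{"gripper":0.5,"xyz":[-0.008,0.13,0],"rot":[0,0,0]},{"gripper":0.5,"xyz":[-0.008,0.13,0],"rot":[0,0,0]},{"gripper":0.5,"xyz":[-0.008,0.13,0],"rot":[0,0,0]}]'

```text
time_s: 34.77
eef_pos: [456.0, 325.7, 221.1]
orientation: [-0.0, -3.141, 0.003]
wrist_force: [0.2, 0.3, -2.1]
finger_gap: 69.4
grip_force: 58.5
```

Run:
```python
from h import *
from bench import ctrl
o=state();c=ctrl.camera("wrist")
print("small",fitrim(c,o,36,o["eef_pos"][2]+1.2,o["eef_pos"][:2],12),"med",fitrim(c,o,56,96,(457,327),12),"large",fitrim(c,o,84,78,(457,326),12))
plan((o["eef_pos"],90),[((457,326.5,120),90)])
```

```text
t 34.77 pos [456.  325.7 221.1] yaw 90.0 z [-0.001 -0.002 -1.   ] F [ 0.2  0.3 -2.1] gap 69.4 grip 58.5 q6 0.5
small [432.1, 455.5, 326.7] med [374.8, 457.5, 327.5] large [343.9, 459.0, 327.5]
to (457, 326.5, 120) 90 xyz [-0.001   0.0008  0.1011] rotz -0.0 rows 2.4 0.0
```

send_rows --steps '[{"gripper":0.5,"xyz":[-0.0015,0.001,0.015],"rot":[0,0,0]},{"gripper":0.5,"xyz":[-0.0015,0.001,0.035],"rot":[0,0,0]},{"gripper":0.5,"xyz":[-0.0015,0.001,0.055],"rot":[0,0,0]},{"gripper":0.5,"xyz":[-0.0015,0.001,0.075],"rot":[0,0,0]},{"gripper":0.5,"xyz":[-0.0015,0.001,0.09],"rot":[0,0,0]},{"gripper":0.5,"xyz":[-0.0015,0.001,0.098],"rot":[0,0,0]},{"gripper":0.5,"xyz":[-0.0015,0.001,0.1],"rot":[0,0,0]},{"gripper":0.5,"xyz":[-0.0015,0.001,0.1],"rot":[0,0,0]},{"gripper":0.5,"xyz":[-0.0015,0.001,0.1],"rot":[0,0,0]}]'

```text
time_s: 35.57
eef_pos: [458.3, 327.6, 122.7]
orientation: [0.001, 3.14, 0.001]
wrist_force: [0.7, 1.0, -1.8]
finger_gap: 69.9
grip_force: 58.4
```

send_rows --steps '[{"gripper":0.5,"xyz":[0,0,0.001],"rot":[0,0,0]},{"gripper":0.5,"xyz":[0,0,0.002],"rot":[0,0,0]},{"gripper":0.5,"xyz":[0,0,0.003],"rot":[0,0,0]},{"gripper":0.5,"xyz":[0,0,0.003],"rot":[0,0,0]},{"gripper":0.5,"xyz":[0,0,0.003],"rot":[0,0,0]}]'

```text
time_s: 35.98
eef_pos: [457.6, 327.8, 118.6]
orientation: [-0.001, 3.141, 0.0]
wrist_force: [-0.1, 0.3, -1.5]
finger_gap: 69.5
grip_force: 58.5
```

send_rows --steps '[{"gripper":0.5,"xyz":[0,0,0.001],"rot":[0,0,0]},{"gripper":0.5,"xyz":[0,0,0.003],"rot":[0,0,0]},{"gripper":0.5,"xyz":[0,0,0.004],"rot":[0,0,0]},{"gripper":0.5,"xyz":[0,0,0.004],"rot":[0,0,0]},{"gripper":0.5,"xyz":[0,0,0.004],"rot":[0,0,0]}]'

```text
time_s: 36.4
eef_pos: [457.4, 327.6, 114.1]
orientation: [0.0, -3.141, 0.0]
wrist_force: [0.9, -0.7, -2.2]
finger_gap: 70.2
grip_force: 58.5
```

send_rows --steps '[{"gripper":0.5,"xyz":[0,0,0.001],"rot":[0,0,0]},{"gripper":0.5,"xyz":[0,0,0.002],"rot":[0,0,0]},{"gripper":0.5,"xyz":[0,0,0.002],"rot":[0,0,0]},{"gripper":0.5,"xyz":[0,0,0.002],"rot":[0,0,0]}]'

```text
time_s: 36.73
eef_pos: [457.8, 327.7, 112.9]
orientation: [-0.0, 3.141, 0.0]
wrist_force: [-1.3, -0.7, 0.7]
finger_gap: 69.6
grip_force: 58.7
```

send_rows --steps '[{"gripper":0.5,"xyz":[0,0,0.001],"rot":[0,0,0]},{"gripper":0.5,"xyz":[0,0,0.001],"rot":[0,0,0]}]'

```text
time_s: 36.9
eef_pos: [458.0, 327.8, 112.9]
orientation: [-0.0, 3.14, 0.001]
wrist_force: [-1.4, -1.5, 5.4]
finger_gap: 69.9
grip_force: 59.1
```

send_rows --steps '[{"gripper":0.0,"xyz":[0,0,0],"rot":[0,0,0]},{"gripper":0.0,"xyz":[0,0,0],"rot":[0,0,0]},{"gripper":0.0,"xyz":[0,0,0],"rot":[0,0,0]},{"gripper":0.0,"xyz":[0,0,-0.01],"rot":[0,0,0]},{"gripper":0.0,"xyz":[0,0,-0.03],"rot":[0,0,0]},{"gripper":0.0,"xyz":[0,0,-0.06],"rot":[0,0,0]},{"gripper":0.0,"xyz":[0,0,-0.1],"rot":[0,0,0]},{"gripper":0.0,"xyz":[0,0,-0.14],"rot":[0,0,0]},{"gripper":0.0,"xyz":[0,0,-0.17],"rot":[0,0,0]},{"gripper":0.0,"xyz":[0,0,-0.17],"rot":[0,0,0]}]'

```text
time_s: 37.73
eef_pos: [460.1, 329.1, 291.0]
orientation: [-0.0, 3.128, 0.011]
wrist_force: [0.1, 0.2, 0.5]
finger_gap: 85.8
grip_force: 0.0
```

send_rows --steps '[{"gripper":0.0,"xyz":[0.06,-0.05,0],"rot":[0,0,0]},{"gripper":0.0,"xyz":[0.06,-0.05,0],"rot":[0,0,0]},{"gripper":0.0,"xyz":[0.06,-0.05,0],"rot":[0,0,0]},{"gripper":0.0,"xyz":[0.06,-0.05,0],"rot":[0,0,0]},{"gripper":0.0,"xyz":[0.06,-0.05,0],"rot":[0,0,0]}]'

```text
time_s: 38.15
eef_pos: [398.0, 277.8, 282.0]
orientation: [-0.0, 3.14, 0.002]
wrist_force: [0.6, -1.4, -0.0]
finger_gap: 85.3
grip_force: 0.0
```

Run:
```python
from h import *
from bench import ctrl
ctrl.camera("scene");o=state();c=ctrl.camera("wrist");s=ctrl.camera("scene")
for z in(104,110,114,118,124): print(z,"small",fitrim(c,o,36,z,(457,328),12))
for z in(86,92,96,100,106): print(z,"med",fitrim(c,o,56,z,(457,328),12))
print("large",fitrim(c,o,84,78,(458,327),12))
# hung grips: change in scene since the view that was checked by eye
p=pickle.load(open("scene2.pkl","rb"))["image"][180:270,200:275].astype(int)
print("grips diff",np.abs(p-s["image"][180:270,200:275]).mean())
```

```text
t 38.2 pos [398.3 278.1 282.1] yaw 90.01 z [ 0.002  0.001 -1.   ] F [ 0.9 -0.1 -0.6] gap 85.3 grip 0.0 q6 0.47
104 small [570.9, 462.0, 330.0]
110 small [567.7, 458.5, 329.0]
114 small [551.0, 457.0, 328.0]
118 small [549.4, 456.5, 327.5]
124 small [494.8, 454.0, 326.5]
86 med [482.3, 460.0, 329.0]
92 med [543.4, 457.5, 327.5]
96 med [548.9, 457.0, 327.5]
100 med [538.5, 455.0, 326.5]
106 med [384.9, 453.5, 324.5]
large [482.6, 458.5, 327.5]
grips diff 2.0978271604938272
```

```bash
python3 -c "
from bench import ctrl
print(ctrl.close_job())"
```

```text
the job is handed in; nothing more can be done
None
```

I handed the job in at about 38 s: all three grips hang astride the bar, the pots are nested on the turntable (medium in large, small in medium) and touched down at their fully-seated heights, and I never touched the jar, dish or spatula; the hand-in returned no verdict.

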